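Clear the chuck key and set the drill-press work stop to the gauge block

ROBOT

A 6-joint arm with a two-finger parallel gripper is mounted at the origin on the work surface. World frame = base frame: x ahead of the robot, y to its left, z up, the work surface at z = 0. Lengths are in m, angles in degrees, forces in N, time in s.
With the tool pointing down it reaches from about 0.25 to 0.725 m from the base axis. Payload 4 kg.
Tool frame: the origin (TCP) lies on the centre line of the jaws, within the pads' length; the fingertips stand bot.tip_extent ahead of it and the grasp point (between the pads) lies 11 mm behind it (bot.tip_extent is the distance from the TCP to the fingertips, in m); z points along the fingers, y is the line along which they close (so a half turn about z gives the same grasp; the last joint's range is limited). The gripper opens to 85 mm and grips with 20 to 120 N. Pads are 22 mm wide; open, the fingers measure 114 mm over their backs; the gripper's body (76 mm by 85 mm) begins 54 mm behind the grasp point. The pads swing forward as they close: fully open they stand 13 mm farther back than shut.
Start: joints at [72.021, 13.785, 0.286, 76.501, 0, 90], TCP at [0.154, 0.476, 0.239] pointing down, gripper open.
Joint ranges: [-155.79, 155.79], [-60.16, 107.12], [-62.33, 73.08], [-114, 123.19], [-81.49, 82.49], [-180, 180]. Speed limits (degrees/s): [159.86, 159.86, 180, 180, 180, 180].

INTERFACE

Orientations are given as [roll, pitch, yaw] about the fixed x, y, z axes, in that order (R = Rz(yaw) Ry(pitch) Rx(roll)).
In Python, from workcell import telemetry, eyes, bot, spotter gives the robot as it stands. The module is installed in compiled form; this text tells all that it offers.
- The arm moves only by the tool send_rows, never from a script. Its argument "motion" is a list of rows, each an object of numbers: "claw": the opening in per cent of the stroke, from 0 (shut) to 100 (fully open); "x", "y", "z": the shift along the tool's x, y, z in m; "roll": the turn about the tool's z in degrees. In form: [{"claw": .., "x": .., "y": .., "z": .., "roll": ..}, ...]. A call has 1 to 5 rows; each row shifts and turns the commanded pose from where the row before left it, along the tool's axes as they then stand; what a row does not reach is not made up. A row lasts 1/8 s, in which the tool goes at most 62.5 mm and 10.7 degrees, less where a joint would pass 70% of its speed; a pose out of reach is approached as far as the arm can. A call is refused whole if a number of a shift passes 0.0625 or a number of a turn 10.7, either way. A call with a gripper value outside its range is refused whole. The fingers move at their own pace and stop on an object; "squeeze" is the grip in N (left out, the last holds). Time passes only in rows, so rows that do not move let the fingers close. It gives the time, the measured TCP pose, the force, the opening and the grip force at its end, in the units of the state.
- telemetry.sense(): the state, without advancing time (a new reading comes with each control period).
- eyes.capture(name): name is "scene" or "side" or "wrist"; returns (picture, depth): 480x640x3 uint8, red, green, blue; 480x640 float32, m along the optical axis (not along the pixel's ray), 0 where there is no reading.
- eyes.camera_params(name): a dict with "intrinsics" (3x3 intrinsics, pixels), "origin" and "attitude" of the camera in the world. Camera axes: x right, y up, looking along -z (the intrinsics and any distortion apply to the point x, -y, -z); pixel columns grow to the right and rows downward; lengths in m; the calibration is good to about 2 mm. The wrist camera is an equidistant fisheye: a pixel r from the principal point sees the ray r / f radians off the axis. A picture is of the moment at which its call begins: read the wrist's pose just before it. camera_params takes no time and is no camera call; for the wrist camera it gives the pose at the moment of the call.
- bot.sign_off(): hands the job in; it is judged then, once.
Trained networks look in the newest picture that a camera, given by its name, has taken for a name from the list of things; names that differ only in an ending like _2 or _b are one class to them, and where a whole thing is asked for, a point or a joint stands for the part that bears it (a point fixed in the world has none). Each returns a list of dicts, best first, with "confidence" (0 to 1); they miss things now and then, are a little off and sometimes report something else, mostly with a low value. They report only what shows in the picture. A call takes as long as a camera call. They do not tell look-alikes from the thing itself.
- spotter.spot_in(camera, name): "centre" ([x, y, z] in m, in world coordinates, good to about 4 mm: the middle of the surface that is visible of it).
The state is a dict: "time_s": time; "qpos": joint angles; "joint_vel": joint speeds; "tau": joint torques, N m; "tcp_pos": TCP position; "tcp_rot": TCP orientation; "ft_force": force on the tool from outside, world axes, zero at the start; "ft_torque": the same for the moment, N m; "finger_gap": finger opening in m; "finger_force": force on a finger pad.
Only numpy, scipy, OpenCV 4.12 (cv2) and the standard library are available. Lean on these libraries where they do the work, as an engineer would, in place of code of your own. Each camera call takes 0.05 s, during which the arm holds its last target. There are 200 camera calls.

TASK

Somebody left the chuck key across the slide track: pick it up and lay it flat in the middle of the large open bay of the turntable caddy. Then pinch the two release ears of the work stop together and slide the stop along the track until the yellow gauge block is nipped snugly, with no gap, between the stop's nose and the end fence - gently, without squeezing the plastic block hard - and let go so that the brake holds it there. Leave the oil can, the bit stand and the paste jar standing where they are.

Things in the scene. Friction and masses are not known exactly. Their poses are not given: they have to be found in the camera images.
- track: fixed slide track, 335 x 120 mm: two flat aluminium rails, 40 mm wide groove between. Origin on the cart top (z = 0) on the track's middle line; x axis along the track, away from the end fence; z up. Rails' flat top 35 mm above the origin, groove floor 8 mm; spans x -155 to +180 mm. The fence, a dark steel bar across the end nearer the robot, spans x -155 to -130 mm, top 85 mm above the cart
- fence_face (a point): middle of the fence's face that looks along the track towards the stop, at the rails' top; axes as the track's
- stop: sliding work stop, axes as the track's; moves along the track's x only. Origin on the rails' top below the point midway between its ears. Steel base 60 mm wide, 9 mm high, from x -25 to +165 mm; at its front the nose, an upright plate 60 wide, 41 mm high. A friction brake holds it against about 40 N; with both ears pinched in it slides with about 1 N
- stop_grip (a point): point midway between the two release ears at the height to pinch, 43 mm above the rails' top; axes as the track's. Each ear is an upright steel tab 26 mm long (along the track), 8 mm thick, from 11 to 61 mm above the rails' top; over their outer faces they measure 44 mm across the track, 32 mm fully pinched
- shield_top (a point): top middle of the stop's 90 mm wide clear shield, 173 mm above the rails, above the ears. Its two 10 mm rods (y +-26 mm) rise from the base at x +95 mm of the stop and lean 30 deg from vertical towards the fence, over the ears: a gripper coming straight down strikes them; one leaning some 30 deg, body on the fence side, axis parallel to the rods, has about 60 mm from its axis to the shield
- stop_nose (a point): middle of the lower edge of the nose's working face (the side towards the fence), at the rails' top, 25 mm nearer the fence than the ears' middle
- ear_left (a joint): travel of the release ear on the track's +y side, m: 0 out (brake on), 0.006 pinched fully in; the brake lets go within the first 1 mm; spring return, about 9 N at the start of the travel, 15 N at full
- ear_right (a joint): the same for the ear on the track's -y side
- gauge_block: yellow plastic depth-gauge block, 50 mm along its x, 60 mm along its y, 30 mm high, about 0.11 kg; lies loose on the rails a little off the fence and a little askew. Origin: centre of its underside
- chuck_key: dark steel T-shaped chuck key, about 0.15 kg, flat across the rails between block and stop. Origin on the underside below the shank. Shank 14 mm thick along y from -50 mm (thin tip in the last 13 mm) to +45 mm; crossbar 8 mm thick, 78 mm long, 14 mm balls on its ends, along x at y = +45 mm; all axes 7 mm above the underside. Centre of mass about 10 mm to +y
- caddy: fixed foot of the turntable tool caddy, 170 mm across; origin on the cart top on the turning axis
- bay (a point): middle of the floor of the caddy's large open bay, 28 mm above the cart, on the freely turning grey round tray (212 mm across, rim top 50 mm above the cart). x points from the turning axis, 30 mm away, to the bay. A straight wall of rim height stands 70 mm off on -x, hiding a rack of bits; the rim is 70 mm off on +x, about 95 mm on +-y
- oil_can: brass oil can with screw cap and spout, 74 mm across, 150 mm tall, standing loose on the cart; bystander; origin under its centre
- bit_stand: wooden stand 26 x 80 x 20 mm with three bronze countersink bits pointing up (45 mm tall in all), loose; bystander; origin under its centre
- paste_jar: closed jar of cutting paste, 60 mm across, 60 mm tall, loose; bystander; origin under its centre
Mind the look-alikes: they are no part of the job. There is more than one size of the gauge_block; the job needs the middle-sized. Several things have the shape of the chuck_key; the one meant has the colours described above.

How it is judged (in metres and radians):
On the way, in this order (a step that is already met when the one before it is completed fails the run):
1. the chuck key lies flat in the caddy's open bay, released, the stop not yet moved (horizontal distance between chuck_key and bay below 0.05 m and z of chuck_key in the frame of bay between -0.006 and 0.012 m and angle between the z axis of chuck_key and the z axis of bay, either way round below 0.2 rad and linear speed of chuck_key below 0.02 m/s and contact force between the fingers and chuck_key below 0.05 N and distance of stop_nose from where it was at the start of the episode below 0.01 m), for 0.2 s.
2. both release ears are pinched in together (value of joint each of ear_left, ear_right above 0.0015 m), for 0.2 s.
At the end, for the whole second after the job is handed in: Key flat, still and released in the open bay (origin within 50 mm of its middle). Block flat on the rails, within 25 mm of the middle line; nose 50 mm from the fence, under 1.4 mm of gap in all. Both ears out, stop at rest (horizontal distance between chuck_key and bay below 0.05 m and z of chuck_key in the frame of bay between -0.006 and 0.012 m and angle between the z axis of chuck_key and the z axis of bay, either way round below 0.2 rad and linear speed of chuck_key below 0.02 m/s and contact force between the fingers and chuck_key below 0.05 N and value of joint each of ear_left, ear_right below 0.001 m and x of stop_nose in the frame of fence_face between 0.048 and 0.0514 m and x of gauge_block in the frame of fence_face between 0.022 and 0.028 m and y of gauge_block in the frame of fence_face between -0.025 and 0.025 m and z of gauge_block in the frame of fence_face below 0.004 m and linear speed of stop below 0.005 m/s); the robot touches nothing.
It fails at once if the plastic gauge block is squeezed by the stop with more than 30 N (contact force between gauge_block and stop above 30 N).
It fails at once if a bystander (oil can, bit stand, paste jar) is shifted by more than 20 mm or tipped (distance of any of oil_can, bit_stand, paste_jar from where it was at the start of the episode above 0.02 m or angle between any of oil_can, bit_stand, paste_jar's own z axis and vertical above 0.3 rad).
It also fails if it takes over 59 s, if anything falls off the work surface, if the arm or the gripper's body presses on something with over 40 N, if the wrist force passes 120 N, or if a joint passes its speed limit or range.

## Working session

There is one attempt and no reset: what is moved stays moved. The work goes in short steps, Python scripts to look and compute and a tool call to move; the robot and the scene stay as the last step left them, time stands still between calls to the robot, and variables do not carry over. Pictures are saved under pics/ and viewed, at most 10 in all, crops included, and the job is handed in when it is done.

Besides the shell and the picture viewer there is one more tool, called after ">>>" as name([rows], argument=value, ...), one row to a line, values as JSON. send_rows: Moves the arm, as the interface text tells. Its arguments: {"type":"object","properties":{"motion":{"type":"array"},"squeeze":{"type":"number"}},"required":["motion"]}

```bash
mkdir -p pics; cat > h.py <<'E'
import numpy as np, cv2
from scipy.spatial.transform import Rotation as R
from workcell import telemetry, eyes, bot, spotter
def cap(n):
    P=eyes.camera_params(n); im,d=eyes.capture(n); return im,d,P
def att(P):
    A=np.array(P["attitude"],float)
    return A if A.shape==(3,3) else R.from_euler('xyz',A,degrees=True).as_matrix()
def cloud(d,P,wrist=False):
    K=np.array(P["intrinsics"]); v,u=np.mgrid[0:480,0:640]
    x=(u-K[0,2])/K[0,0]; y=(v-K[1,2])/K[1,1]
    if wrist:
        r=np.hypot(x,y)+1e-9; s=np.tan(np.minimum(r,1.5))/r; x=x*s; y=y*s
    c=np.stack([x*d,-y*d,-d],-1)
    return c@att(P).T+np.array(P["origin"])
def save(n,im): cv2.imwrite('pics/'+n,im[...,::-1])
E
python3 - <<'E'
from h import *
s=telemetry.sense(); print({k:np.round(v,3) for k,v in s.items()}, bot.tip_extent)
ims=[]
for n in ["scene","side"]:
    im,d,P=cap(n); save(n+'0.png',im); np.savez(n+'0.npz',im=im,pc=cloud(d,P),d=d); print(n,P)
    for t in ["track","stop","gauge_block","chuck_key","caddy","bay","oil_can","bit_stand","paste_jar","ear_left","shield_top"]:
        try:
            print(t,[(np.round(q["centre"],3).tolist(),round(q["confidence"],2)) for q in spotter.spot_in(n,t)])
        except Exception as e: print(t,e)
E
```

```text
{'time_s': np.float64(0.0), 'qpos': array([7.2022e+01, 1.3831e+01, 2.1400e-01, 7.6500e+01, 1.0000e-03,
       9.0000e+01]), 'joint_vel': array([-0.111, -0.04 , -0.047, -0.026, -0.087,  0.04 ]), 'tau': array([-0.0000e+00, -3.7232e+01,  2.5241e+01,  1.7000e-02, -0.0000e+00,
       -0.0000e+00]), 'tcp_pos': array([0.154, 0.475, 0.238]), 'tcp_rot': array([-1.79883e+02, -1.00000e-03,  1.62022e+02]), 'ft_force': array([-0.105,  0.406,  0.236]), 'ft_torque': array([-0.022,  0.041, -0.033]), 'finger_force': np.float64(0.0), 'finger_gap': np.float64(0.086)} 0.008
scene {'intrinsics': array([[574.17695604,   0.        , 317.09220375],
       [  0.        , 574.17695604, 235.56463788],
       [  0.        ,   0.        ,   1.        ]]), 'origin': array([ 1.37116405, -0.47923347,  1.03393431]), 'attitude': array([47.51853614,  0.19712564, 56.90154207])}
track [([0.642, -0.194, 0.045], 0.72)]
stop [([0.66, -0.177, 0.115], 0.98)]
gauge_block [([0.478, -0.2, 0.066], 0.95), ([0.511, -0.363, 0.041], 0.69), ([0.318, -0.154, 0.02], 0.63), ([0.644, -0.194, 0.045], 0.23)]
chuck_key [([0.367, -0.335, 0.0
[... 684 characters left out ...]
}
track [([0.584, -0.202, 0.035], 0.64)]
stop [([0.643, -0.182, 0.056], 0.66)]
gauge_block [([0.305, -0.153, 0.017], 0.98), ([0.47, -0.203, 0.063], 0.69), ([0.478, -0.371, 0.042], 0.66), ([0.727, -0.012, 0.063], 0.5)]
chuck_key [([0.533, -0.182, 0.047], 0.66), ([0.377, -0.331, 0.01], 0.55), ([0.612, -0.205, 0.079], 0.23)]
caddy [([0.585, 0.179, 0.032], 0.66)]
bay [([0.586, 0.182, 0.031], 0.96)]
oil_can [([0.728, -0.01, 0.063], 0.79)]
bit_stand [([0.374, -0.027, 0.021], 0.78), ([0.639, -0.178, 0.057], 0.75), ([0.585, 0.178, 0.032], 0.34)]
paste_jar [([0.44, 0.383, 0.04], 0.59)]
ear_left [([0.608, -0.165, 0.079], 0.71), ([0.583, -0.208, 0.034], 0.2)]
shield_top [([0.646, -0.184, 0.057], 0.91)]
```

View pics/scene0.png

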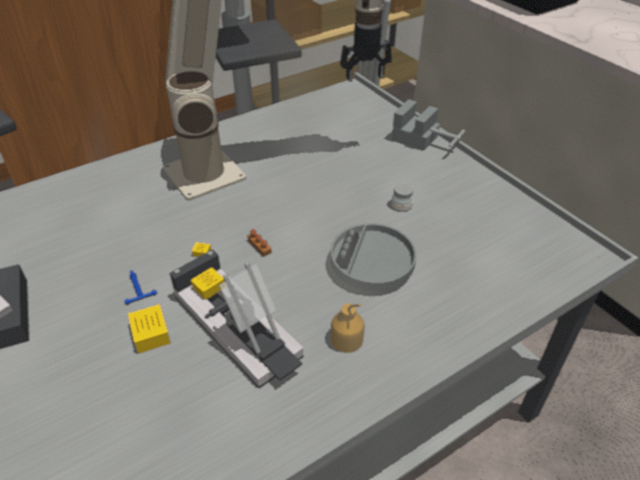

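View pics/side0.png

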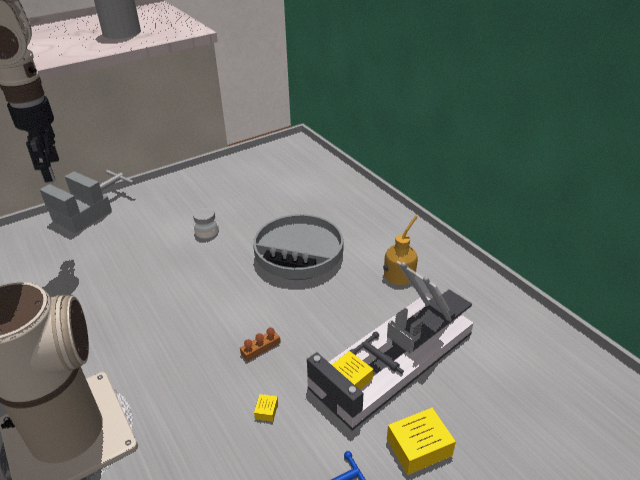

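Side view: the dark key lies on the track at (378,355), with the blue key look-alike at (350,470). The yellow blocks are the one on the track at (352,370), a small one at (265,407) and a large one at (420,440). I choose the dark key and the block on the track. The bay is at (300,235), with its bit rack on the robot side. Next I check a close crop together with the geometry.

```bash
python3 - <<'E'
from h import *
A={}
for n in ["side","scene"]:
    z=np.load(n+'0.npz'); A[n]=(z['im'],z['pc'],z['d'])
im=A['side'][0]; c=cv2.resize(im[280:440,290:490],(800,640),interpolation=cv2.INTER_CUBIC)[:600]
cv2.imwrite('pics/crop1.png',c[...,::-1])
for n in A:
    im,pc,d=A[n]; hsv=cv2.cvtColor(im,cv2.COLOR_RGB2HSV).astype(int)
    z=pc[...,2]; ok=(d>0)
    roi=ok&(pc[...,0]>.38)&(pc[...,0]<.85)&(pc[...,1]>-.32)&(pc[...,1]<-.04)
    # table height near
    print(n,'table z',np.median(z[ok&(abs(z)<.02)&(pc[...,0]>.2)&(pc[...,0]<.9)&(abs(pc[...,1])<.3)]))
    m=roi&(abs(z-.035)<.005)&(hsv[...,2]>120)&(hsv[...,1]<60)
    p=pc[m][:,:2].astype(np.float32); r=cv2.minAreaRect(p); print('rails',r,m.sum(),np.median(z[m]))
    yb=roi&(hsv[...,1]>150)&(abs(hsv[...,0]-26)<8)&(z>.055)&(z<.075)
    print('block top',cv2.minAreaRect(pc[yb][:,:2].astype(np.float32)),np.median(z[yb]),pc[yb].mean(0))
    f=roi&(abs(z-.085)<.004)&(hsv[...,2]<120)&(pc[...,0]<.5); print('fence',cv2.minAreaRect(pc[f][:,:2].astype(np.float32)),f.sum())
    # caddy rim top
    q=ok&(abs(z-.05)<.004)&(abs(pc[...,0]-.6)<.16)&(abs(pc[...,1]-.18)<.16)
    pp=pc[q][:,:2]; 
    from scipy.optimize import least_squares
    o=least_squares(lambda t:np.hypot(*(pp-t[:2]).T)-t[2],[.59,.18,.104],loss='soft_l1',f_scale=.003); print('rim',o.x,q.sum())
    ins=np.hypot(*(pp-o.x[:2]).T)<.085; w=pp[ins]; print('wall pts',ins.sum(),w.mean(0) if ins.sum() else None, np.linalg.svd(w-w.mean(0))[2][0] if ins.sum()>5 else None)
    fl=ok&(abs(z-.028)<.004)&(np.hypot(pc[...,0]-o.x[0],pc[...,1]-o.x[1])<.1); print('floor c',pc[fl].mean(0))
    for nm,c0 in [('oil',(.75,-.01)),('jar',(.45,.39)),('bits',(.38,-.02))]:
        g=ok&(z>.008)&(np.hypot(pc[...,0]-c0[0],pc[...,1]-c0[1])<.07); print(nm,pc[g].min(0),pc[g].max(0))
E
```

```text
side table z -0.0007952059448838034
rails ((0.590882420539856, -0.1845080852508545), (0.36904510855674744, 0.12269476801156998), 8.049327850341797) 2281 0.034170898086437806
block top ((0.46681010723114014, -0.19930142164230347), (0.04988124594092369, 0.06113072484731674), 10.289812088012695) 0.0640800065055881 [ 0.46706822 -0.20153499  0.0638887 ]
fence ((0.4202392101287842, -0.21022063493728638), (0.026964234188199043, 0.12143003195524216), 7.839323043823242) 755
rim [0.59394546 0.18977786 0.09886417] 804
wall pts 192 [0.55126055 0.1517677 ] [ 0.63635015 -0.77140034]
floor c [0.61585863 0.21151718 0.02728808]
oil [ 0.70123561 -0.03771336  0.00802161] [0.78015624 0.03143822 0.15337272]
jar [0.41520718 0.36777635 0.00810949] [0.47339957 0.42974531 0.06307909]
bits [ 0.33362395 -0.03494693  0.00801609] [ 0.41512373 -0.00225335  0.04619553]
scene table z -0.0009883409809776644
rails ((0.6028164625167847, -0.18175587058067322), (0.3469698131084442, 0.12235184013843536), 8.227563858032227) 1721 0.03392818737384551
block top ((0.46345967054367065, -0.1980583220720291), (0.06217002868652344, 0.061318084597587585), 9.156835556030273) 0.06343737344322375 [ 0.46850845 -0.19841142  0.06314728]
fence ((0.42377737164497375, -0.20703640580177307), (0.029975932091474533, 0.11813484132289886), 7.836269378662109) 335
rim [0.59555553 0.19216788 0.09984584] 701
wall pts 152 [0.55468479 0.15421293] [ 0.64722268 -0.762301  ]
floor c [0.6008824  0.20603136 0.02739501]
oil [ 0.71371195 -0.03446588  0.00805841] [0.78540892 0.03566472 0.15078613]
jar [0.4184497  0.37054867 0.00807253] [0.47833028 0.43222167 0.06393806]
bits [ 0.33794171 -0.02986737  0.00804848] [0.42008867 0.00189794 0.04707496]
```

View pics/crop1.png

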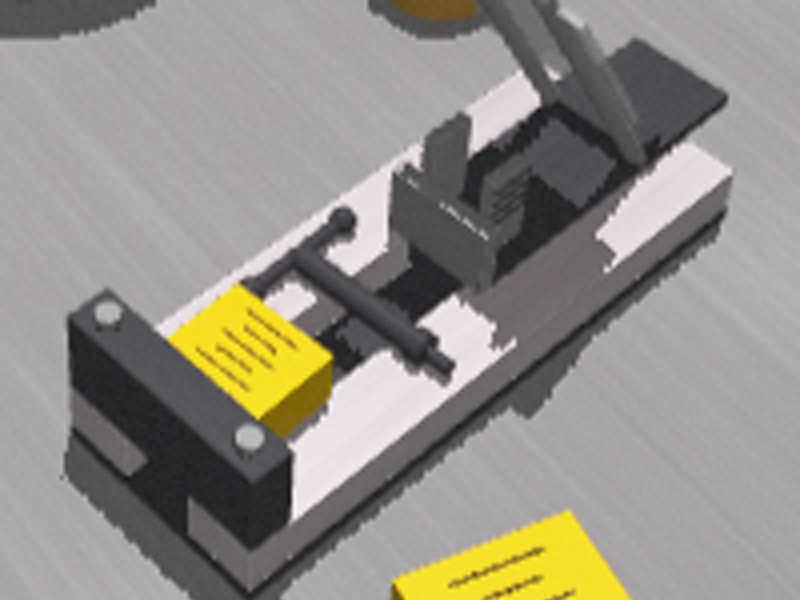

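Crop: the dark T key lies across the rails with its crossbar on the +y side, one ball at (343,218) and the thin tip at (450,365). The block is at (250,350), the nose at (445,225) and the ears at (445,150) and (505,190). Both choices hold. Next I fit the key pose and the stop.

```bash
cat >> h.py <<'E'
TY=7.9; FF=np.array([.4344,-.2069]); U=np.array([np.cos(np.radians(TY)),np.sin(np.radians(TY))]); V=np.array([-U[1],U[0]])
def totrack(p): # x from fence face, y across
    q=p[...,:2]-FF; return np.stack([q@U,q@V,p[...,2]],-1)
E
python3 - <<'E'
from h import *
from scipy.optimize import minimize
for n in ["side","scene"]:
    z=np.load(n+'0.npz'); im,pc,d=z['im'],z['pc'],z['d']; hsv=cv2.cvtColor(im,cv2.COLOR_RGB2HSV).astype(int)
    t=totrack(pc); 
    # per-camera shift so that fence centre agrees
    nose=(d>0)&(abs(t[...,1])<.04)&(t[...,2]>.046)&(t[...,2]<.1)&(t[...,0]>.1)&(t[...,0]<.3)&(hsv[...,1]<90)
    h,e=np.histogram(t[nose][:,0],bins=np.arange(.1,.3,.005)); print(n,dict(zip(np.round(e,3).tolist(),h.tolist())))
    k=(d>0)&(abs(t[...,1])<.075)&(t[...,2]>.038)&(t[...,2]<.056)&(t[...,0]>.02)&(t[...,0]<.2)&(hsv[...,2]<110)&(hsv[...,1]<120)
    p=t[k]; 
    # cluster: largest connected comp
    nl,lab,st,_=cv2.connectedComponentsWithStats(k.astype(np.uint8),connectivity=8)
    o=np.argsort(-st[1:,4])[:4]+1
    for i in o: q=t[lab==i]; print(i,st[i],q.min(0).round(3),q.max(0).round(3))
    # fit T by distance to the two segments
    def seg(p,a,b):
        s=np.clip(((p-a)@(b-a))/((b-a)@(b-a)),0,1); return np.linalg.norm(p-a-s[:,None]*(b-a),axis=1)
    best=None
    P=p[:,:2][(p[:,0]<.15)]
    def T(v):
        c,s=np.cos(v[2]),np.sin(v[2]); M=np.array([[c,-s],[s,c]]); return [M@np.array(a)+v[:2] for a in [(0,-.05),(0,.045),(-.039,.045),(.039,.045)]]
    def cost(v):
        a,b,c,dd=T(v); D=np.minimum(seg(P,a,b),seg(P,c,dd)); 
        S=np.vstack([a+(b-a)*np.linspace(0,1,12)[:,None],b+(dd-b)*np.linspace(0,1,6)[:,None]])
        E=np.min(np.linalg.norm(P[None]-S[:,None],axis=2),1)
        return np.minimum(np.maximum(D-.004,0),.012).mean()+np.minimum(E,.015).mean()
    for x0 in [.08,.1,.12]:
      for a0 in [-.5,-.2,0,.2,.5]:
        r=minimize(cost,[x0,0,a0],method='Nelder-Mead')
        if best is None or r.fun<best.fun: best=r
    v=best.x; print('key track',v[:2].round(4),'ang',np.degrees(v[2]).round(1),best.fun, 'world',(FF+v[0]*U+v[1]*V).round(4),[x.round(3) for x in T(v)])
    ee=(d>0)&(abs(t[...,1])<.03)&(t[...,2]>.08)&(t[...,2]<.1)&(t[...,0]>.13)&(t[...,0]<.22)
    if ee.sum(): print('ears',np.percentile(t[ee],[2,50,98],axis=0).round(3),ee.sum())
E
```

```text
side {0.1: 85, 0.105: 44, 0.11: 4, 0.115: 1, 0.12: 1, 0.125: 1, 0.13: 3, 0.135: 1, 0.14: 0, 0.145: 4, 0.15: 287, 0.155: 87, 0.16: 74, 0.165: 75, 0.17: 55, 0.175: 66, 0.18: 73, 0.185: 64, 0.19: 5, 0.195: 1, 0.2: 0, 0.205: 3, 0.21: 2, 0.215: 0, 0.22: 3, 0.225: 3, 0.23: 3, 0.235: 14, 0.24: 23, 0.245: 22, 0.25: 25, 0.255: 27, 0.26: 66, 0.265: 53, 0.27: 28, 0.275: 34, 0.28: 10, 0.285: 2, 0.29: 0}
4 [350 332  54  42 462] [ 0.067 -0.053  0.039] [0.139 0.048 0.052]
3 [387 331  40  22 280] [ 0.15  -0.031  0.038] [0.2   0.029 0.056]
1 [401 324   9   9  40] [0.177 0.004 0.04 ] [0.199 0.021 0.055]
2 [388 329   1   1   1] [0.155 0.03  0.055] [0.155 0.03  0.055]
key track [ 0.1009 -0.0035] ang 1.7 0.0011821945203188175 world [ 0.5349 -0.1965] [array([ 0.102, -0.053]), array([0.1  , 0.042]), array([0.061, 0.04 ]), array([0.139, 0.043])]
ears [[ 0.163 -0.023  0.081]
 [ 0.174 -0.     0.092]
 [ 0.19   0.022  0.097]] 208
scene {0.1: 11, 0.105: 32, 0.11: 17, 0.115: 0, 0.12: 0, 0.125: 0, 0.13: 0, 0.135: 0, 0.14: 0, 0.145: 0, 0.15: 6, 0.155: 20, 0.16: 42, 0.165: 12, 0.17: 14, 0.175: 9, 0.18: 5, 0.185: 4, 0.19: 1, 0.195: 1, 0.2: 2, 0.205: 1, 0.21: 1, 0.215: 2, 0.22: 3, 0.225: 2, 0.23: 3, 0.235: 3, 0.24: 26, 0.245: 38, 0.25: 41, 0.255: 43, 0.26: 47, 0.265: 72, 0.27: 62, 0.275: 54, 0.28: 57, 0.285: 83, 0.29: 3}
1 [206 301  22  17 129] [ 0.1   -0.05   0.038] [0.116 0.005 0.053]
2 [227 321  20  16 114] [ 0.157 -0.028  0.038] [ 0.2   -0.006  0.056]
4 [250 323   7   5  13] [0.193 0.007 0.04 ] [0.2   0.021 0.045]
3 [257 321   3   2   4] [0.195 0.026 0.041] [0.199 0.029 0.042]
key track [ 0.1088 -0.0064] ang 1.8 0.008882750777152231 world [ 0.543  -0.1983] [array([ 0.11 , -0.056]), array([0.107, 0.039]), array([0.068, 0.037]), array([0.146, 0.04 ])]
ears [[ 0.164 -0.021  0.082]
 [ 0.166 -0.02   0.087]
 [ 0.175 -0.018  0.088]] 5
```

```bash
cat >> h.py <<'E'
def plan(p,yaw,n):
    """rows (shift in tool axes, roll) to world p, tool yaw (tool pointing down); rounded 1 mm/0.1deg, error accounted"""
    s=telemetry.sense(); c=np.array(s["tcp_pos"]); y=s["tcp_rot"][2]; p=np.array(p,float)
    dy=(yaw-y+180)%360-180; out=[]
    for i in range(n):
        M=R.from_euler('xyz',[180,0,y],degrees=True).as_matrix()
        l=np.round(M.T@(p-c)/(n-i),4); r=round(-dy/(n-i),1)
        c=c+M@l; y-=r; dy+=r; out.append((*l.tolist(),r))
    print('at',np.round(s["tcp_pos"],4),np.round(s["tcp_rot"],2),'t',s["time_s"],'q',np.round(s["qpos"],1)); [print(o) for o in out]
E
python3 -c "
from h import *
plan([.536,-.189,.2],99.6,14)"
```

```text
at [0.1543 0.4756 0.2393] [180.     0.   162.02] t 1.2 q [72.  13.8  0.3 76.5 -0.  90. ]
(-0.0406, -0.0367, 0.0028, np.float64(4.5))
(-0.0433, -0.0334, 0.0028, np.float64(4.5))
(-0.0458, -0.0299, 0.0028, np.float64(4.5))
(-0.048, -0.0263, 0.0028, np.float64(4.4))
(-0.0499, -0.0225, 0.0028, np.float64(4.5))
(-0.0515, -0.0185, 0.0028, np.float64(4.4))
(-0.0528, -0.0145, 0.0028, np.float64(4.5))
(-0.0538, -0.0103, 0.0028, np.float64(4.4))
(-0.0544, -0.0061, 0.0028, np.float64(4.5))
(-0.0547, -0.0019, 0.0028, np.float64(4.4))
(-0.0547, 0.0023, 0.0028, np.float64(4.5))
(-0.0544, 0.0066, 0.0028, np.float64(4.4))
(-0.0537, 0.0108, 0.0029, np.float64(4.5))
(-0.0527, 0.015, 0.0028, np.float64(4.4))
```

>>> send_rows([
  {"claw": 100,"x": -0.041,"y": -0.037,"z": 0.003,"roll": 4.5},
  {"claw": 100,"x": -0.043,"y": -0.033,"z": 0.003,"roll": 4.5},
  {"claw": 100,"x": -0.046,"y": -0.03,"z": 0.003,"roll": 4.5},
  {"claw": 80,"x": -0.048,"y": -0.026,"z": 0.003,"roll": 4.5},
  {"claw": 60,"x": -0.05,"y": -0.022,"z": 0.003,"roll": 4.5},
])

```text
time_s: 1.82
tcp_pos: [0.292, 0.2374, 0.2245]
tcp_rot: [179.9, 0.0, 139.4]
ft_force: [1.1, 0.7, -0.4]
finger_gap: 0.0521
finger_force: 0.0
```

>>> send_rows([
  {"claw": 47,"x": -0.051,"y": -0.018,"z": 0.003,"roll": 4.5},
  {"claw": 47,"x": -0.053,"y": -0.014,"z": 0.003,"roll": 4.5},
  {"claw": 47,"x": -0.054,"y": -0.01,"z": 0.003,"roll": 4.5},
  {"claw": 47,"x": -0.054,"y": -0.006,"z": 0.003,"roll": 4.5},
  {"claw": 47,"x": -0.055,"y": -0.002,"z": 0.003,"roll": 4.5},
])

```text
time_s: 2.45
tcp_pos: [0.4283, 0.0002, 0.2095]
tcp_rot: [179.9, 0.0, 116.9]
ft_force: [1.0, 0.9, -0.6]
finger_gap: 0.0404
finger_force: 0.0
```

```bash
python3 -c "
from h import *
plan([.536,-.189,.2],99.6,5)"
```

```text
at [4.283e-01 2.000e-04 2.095e-01] [1.7994e+02 1.0000e-02 1.1686e+02] t 2.45 q [  0.    6.6 -13.1  70.3   0.   63.2]
(-0.0435, 0.0021, 0.0019, np.float64(3.5))
(-0.0433, 0.0048, 0.0019, np.float64(3.4))
(-0.0429, 0.0073, 0.0019, np.float64(3.5))
(-0.0424, 0.01, 0.0019, np.float64(3.4))
(-0.0417, 0.0124, 0.0019, np.float64(3.5))
```

Tracking is precise, so I continue to the hover and look with the wrist camera.

>>> send_rows([
  {"claw": 47,"x": -0.0435,"y": 0.002,"z": 0.002,"roll": 3.5},
  {"claw": 47,"x": -0.043,"y": 0.005,"z": 0.002,"roll": 3.5},
  {"claw": 47,"x": -0.043,"y": 0.007,"z": 0.002,"roll": 3.4},
  {"claw": 47,"x": -0.0425,"y": 0.01,"z": 0.002,"roll": 3.4},
  {"claw": 47,"x": -0.042,"y": 0.0125,"z": 0.002,"roll": 3.5},
])

```text
time_s: 3.08
tcp_pos: [0.5362, -0.1886, 0.1992]
tcp_rot: [180.0, -0.0, 99.6]
ft_force: [-0.2, 0.1, 1.1]
finger_gap: 0.0402
finger_force: 0.0
```

```bash
python3 - <<'E'
from h import *
im,d,P=cap("wrist"); save('w1.png',im); np.savez('w1.npz',im=im,d=d,pc=cloud(d,P,True)); print(P)
for t in ["chuck_key","gauge_block","stop"]: print(t,[(np.round(q["centre"],4).tolist(),round(q["confidence"],2)) for q in spotter.spot_in("wrist",t)])
plan([.536,-.189,.045],99.6,5)
E
```

```text
{'intrinsics': array([[371.64829954,   0.        , 324.11887215],
       [  0.        , 371.64829954, 239.41010348],
       [  0.        ,   0.        ,   1.        ]]), 'origin': array([ 0.52352022, -0.1153178 ,  0.33508604]), 'attitude': array([-1.69131375e+01, -8.43728805e-04,  9.62826205e+00])}
chuck_key [([0.5368, -0.1686, 0.0465], 0.89), ([0.5828, -0.1783, 0.0352], 0.33)]
gauge_block [([0.3158, -0.1453, 0.0211], 0.9), ([0.4664, -0.1933, 0.0641], 0.72)]
stop [([0.6392, -0.1642, 0.0479], 0.56)]
at [ 0.5353 -0.1877  0.1986] [-1.7993e+02 -6.0000e-02  9.9660e+01] t 3.275 q [-19.3  22.6   6.5  74.    0.   61. ]
(-0.0003, 0.0001, 0.0307, np.float64(0.0))
(-0.0003, 0.0001, 0.0307, np.float64(0.0))
(-0.0003, 0.0001, 0.0307, np.float64(0.0))
(-0.0003, 0.0001, 0.0307, np.float64(0.0))
(-0.0002, 0.0001, 0.0308, np.float64(0.1))
```

View pics/w1.png

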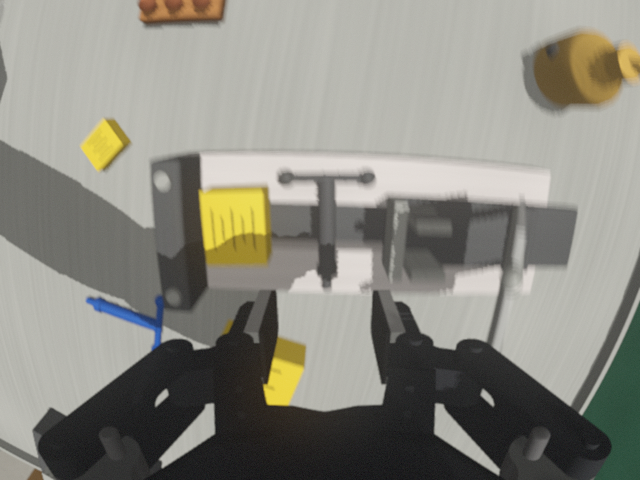

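Wrist view: the shank is at (327,225), centred between the fingers (265–385). The crossbar is at (327,178), the block at (235,225) and the nose at (395,240). I check the measurement, then descend.

```bash
python3 - <<'E'
from h import *
z=np.load('w1.npz'); im,pc,d=z['im'],z['pc'],z['d']; t=totrack(pc); g=im.mean(-1)
def rep(n,m): print(n,t[m].mean(0).round(4),np.percentile(t[m],[3,97],axis=0).round(4).tolist(),m.sum())
b=np.zeros(d.shape,bool)
m=b.copy(); m[195:260,305:350]=1; m&=(t[...,2]>.042)&(t[...,2]<.06); rep('shank',m)
m=b.copy(); m[165:190,270:380]=1; m&=(t[...,2]>.04)&(t[...,2]<.06)&(g<110); rep('bar',m)
m=b.copy(); m[180:270,195:275]=1; m&=(t[...,2]>.058)&(t[...,2]<.07); rep('block',m)
print(cv2.minAreaRect(t[m][:,:2].astype(np.float32)))
m=b.copy(); m[190:290,370:420]=1; m&=(t[...,2]>.06)&(t[...,2]<.08); rep('nose',m)
m=b.copy(); m[150:310,150:200]=1; m&=(t[...,2]>.08)&(t[...,2]<.09); rep('fence',m); print(cv2.minAreaRect(t[m][:,:2].astype(np.float32)))
E
```

```text
shank [0.1044 0.002  0.0487] [[0.0975, -0.0237, 0.0449], [0.1112, 0.0264, 0.051]] 1139
bar [0.1023 0.0398 0.0483] [[0.0685, 0.0331, 0.0453], [0.1378, 0.0447, 0.0508]] 423
block [0.0329 0.0062 0.066 ] [[0.0083, -0.0231, 0.0623], [0.0566, 0.0345, 0.0676]] 4967
((0.027341339737176895, 0.0010825097560882568), (0.06044226884841919, 0.06858626008033752), 2.7001938819885254)
nose [0.158  0.0032 0.0742] [[0.1518, -0.0252, 0.0615], [0.1727, 0.0312, 0.0786]] 1683
fence [-0.0114  0.0046  0.0859] [[-0.0244, -0.0539, 0.0819], [-0.0009, 0.0583, 0.0877]] 4454
((-0.01306147687137127, 0.001241397112607956), (0.02590547874569893, 0.12028703838586807), 0.062354058027267456)
```

>>> send_rows([
  {"claw": 47,"x": 0,"y": 0,"z": 0.03},
  {"claw": 47,"x": 0,"y": 0,"z": 0.03},
  {"claw": 47,"x": 0,"y": 0,"z": 0.03},
  {"claw": 47,"x": 0,"y": 0,"z": 0.03},
  {"claw": 47,"x": 0,"y": 0,"z": 0.02},
])

```text
invalid input
```

>>> send_rows([
  {"claw": 47,"x": 0,"y": 0.0,"z": 0.03,"roll": 0},
  {"claw": 47,"x": 0,"y": 0,"z": 0.03,"roll": 0},
  {"claw": 47,"x": 0,"y": 0,"z": 0.03,"roll": 0},
  {"claw": 47,"x": 0,"y": 0,"z": 0.03,"roll": 0},
  {"claw": 47,"x": 0,"y": 0,"z": 0.02,"roll": 0},
])

```text
time_s: 3.9
tcp_pos: [0.5342, -0.1855, 0.0582]
tcp_rot: [-179.9, -0.1, 99.8]
ft_force: [-0.1, 0.2, 1.0]
finger_gap: 0.0401
finger_force: 0.0
```

```bash
python3 - <<'E'
from h import *
plan([.536,-.189,.045],99.6,1)
E
```

```text
at [ 0.5342 -0.1855  0.0582] [-1.799e+02 -7.000e-02  9.984e+01] t 3.9 q [-19.2  29.1  -5.6  55.4   0.   61. ]
(-0.0038, 0.0011, 0.0132, np.float64(0.2))
```

>>> send_rows([
  {"claw": 47,"x": -0.002,"y": 0.001,"z": 0.0125,"roll": 0},
  {"claw": 5,"x": 0,"y": 0,"z": 0,"roll": 0},
  {"claw": 5,"x": 0,"y": 0,"z": 0,"roll": 0},
  {"claw": 5,"x": 0,"y": 0,"z": 0,"roll": 0},
], squeeze=40)

```text
time_s: 4.4
tcp_pos: [0.5374, -0.1892, 0.0476]
tcp_rot: [179.9, 0.0, 99.7]
ft_force: [0.1, 0.7, -1.9]
finger_gap: 0.012
finger_force: 39.0
```

>>> send_rows([
  {"claw": 5,"x": 0,"y": 0,"z": 0,"roll": 0},
  {"claw": 5,"x": 0,"y": 0,"z": -0.01,"roll": 0},
  {"claw": 5,"x": 0,"y": 0,"z": -0.02,"roll": 0},
  {"claw": 5,"x": 0,"y": 0,"z": -0.03,"roll": 0},
  {"claw": 5,"x": 0,"y": 0,"z": -0.03,"roll": 0},
])

```text
time_s: 5.03
tcp_pos: [0.5367, -0.1891, 0.1382]
tcp_rot: [-180.0, 0.0, 99.7]
ft_force: [0.3, 0.0, -2.2]
finger_gap: 0.0121
finger_force: 39.1
```

```bash
python3 - <<'E'
from h import *
# grasp at key y=+8mm ; key y dir in bay = 130deg ; bay ~(.617,.211)
a=np.radians(130); plan([.617+.008*np.cos(a),.211+.008*np.sin(a),.13],130,11)
E
```

```text
at [ 0.5367 -0.1891  0.1382] [-180.      0.     99.72] t 5.025 q [-19.4  25.    0.9  65.9  -0.   60.9]
(0.0352, 0.013, 0.0007, np.float64(-2.8))
(0.0346, 0.0147, 0.0007, np.float64(-2.7))
(0.0338, 0.0163, 0.0008, np.float64(-2.8))
(0.033, 0.0179, 0.0007, np.float64(-2.7))
(0.0321, 0.0194, 0.0008, np.float64(-2.8))
(0.0311, 0.021, 0.0007, np.float64(-2.7))
(0.0301, 0.0224, 0.0008, np.float64(-2.8))
(0.029, 0.0239, 0.0007, np.float64(-2.7))
(0.0279, 0.0252, 0.0008, np.float64(-2.8))
(0.0266, 0.0266, 0.0007, np.float64(-2.7))
(0.0253, 0.0278, 0.0008, np.float64(-2.8))
```

>>> send_rows([
  {"claw": 5,"x": 0.035,"y": 0.013,"z": 0,"roll": -2.8},
  {"claw": 5,"x": 0.035,"y": 0.015,"z": 0,"roll": -2.8},
  {"claw": 5,"x": 0.034,"y": 0.016,"z": 0,"roll": -2.8},
  {"claw": 5,"x": 0.033,"y": 0.018,"z": 0,"roll": -2.7},
  {"claw": 5,"x": 0.032,"y": 0.0195,"z": 0,"roll": -2.8},
])

```text
time_s: 5.65
tcp_pos: [0.5712, -0.003, 0.1376]
tcp_rot: [180.0, 0.0, 113.7]
ft_force: [0.2, 0.3, -1.7]
finger_gap: 0.0119
finger_force: 40.0
```

>>> send_rows([
  {"claw": 5,"x": 0.031,"y": 0.021,"z": 0,"roll": -2.7},
  {"claw": 5,"x": 0.03,"y": 0.0225,"z": 0,"roll": -2.8},
  {"claw": 5,"x": 0.029,"y": 0.024,"z": 0,"roll": -2.7},
  {"claw": 5,"x": 0.028,"y": 0.025,"z": 0,"roll": -2.8},
  {"claw": 5,"x": 0.0265,"y": 0.0265,"z": 0,"roll": -2.7},
])

```text
time_s: 6.28
tcp_pos: [0.6049, 0.1816, 0.1375]
tcp_rot: [180.0, 0.0, 127.4]
ft_force: [0.9, -0.4, -1.5]
finger_gap: 0.0121
finger_force: 40.0
```

```bash
python3 - <<'E'
from h import *
from scipy.optimize import least_squares
im,d,P=cap("wrist"); save('w2.png',im); pc=cloud(d,P,True); z=pc[...,2]
q=(d>0)&(abs(z-.051)<.005)&(np.hypot(pc[...,0]-.595,pc[...,1]-.191)<.115)
pp=pc[q][:,:2]; o=least_squares(lambda t:np.hypot(*(pp-t[:2]).T)-t[2],[.595,.191,.104],loss='soft_l1',f_scale=.003); print('rim',o.x,q.sum())
a=np.radians(130); plan([.617+.008*np.cos(a),.211+.008*np.sin(a),.06],130,3)
E
```

```text
rim [0.59596832 0.20225785 0.09149024] 15929
at [0.6055 0.1869 0.1374] [ 1.7976e+02 -1.3000e-01  1.2774e+02] t 6.325 q [17.1 32.  12.3 70.1  0.2 69.3]
(0.0067, 0.0078, 0.0258, np.float64(-0.8))
(0.0066, 0.008, 0.0258, np.float64(-0.7))
(0.0064, 0.008, 0.0258, np.float64(-0.8))
```

View pics/w2.png

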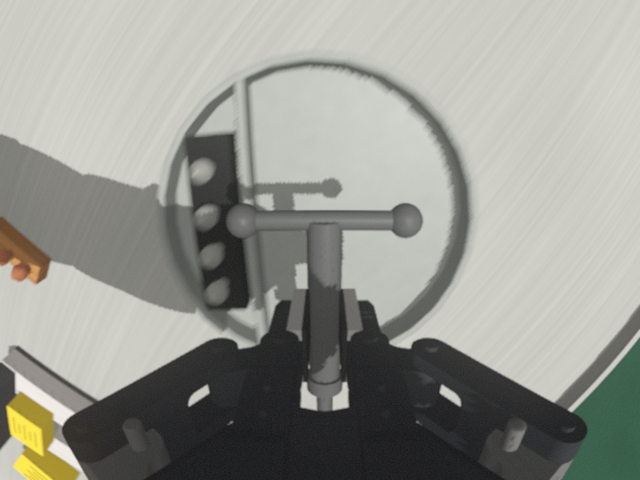

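Wrist view: the key is held level, with its crossbar at (325,220) above the bay and the wall at (240–265). I lower it now.

>>> send_rows([
  {"claw": 5,"x": 0.007,"y": 0.009,"z": 0,"roll": -0.8},
  {"claw": 5,"x": 0.0065,"y": 0.009,"z": 0.02,"roll": -0.8},
  {"claw": 5,"x": 0.0065,"y": 0.009,"z": 0.03,"roll": -0.8},
  {"claw": 5,"x": 0,"y": 0,"z": 0.03,"roll": 0},
  {"claw": 5,"x": 0,"y": 0,"z": 0.01,"roll": 0},
])

```text
time_s: 6.95
tcp_pos: [0.6113, 0.2115, 0.043]
tcp_rot: [-179.6, -0.1, 129.7]
ft_force: [-0.3, 0.1, -0.5]
finger_gap: 0.0121
finger_force: 40.1
```

>>> send_rows([
  {"claw": 5,"x": 0,"y": 0,"z": 0.004,"roll": 0},
  {"claw": 5,"x": 0,"y": 0,"z": 0.001,"roll": 0},
])

```text
time_s: 7.2
tcp_pos: [0.6143, 0.2127, 0.0425]
tcp_rot: [179.9, 0.0, 129.7]
ft_force: [0.2, 0.5, -0.9]
finger_gap: 0.0118
finger_force: 40.1
```

>>> send_rows([
  {"claw": 5,"x": 0,"y": 0,"z": 0.001,"roll": 0},
  {"claw": 5,"x": 0,"y": 0,"z": 0.0005,"roll": 0},
])

```text
time_s: 7.45
tcp_pos: [0.6142, 0.213, 0.0413]
tcp_rot: [179.9, 0.0, 129.7]
ft_force: [-0.1, 0.3, -1.7]
finger_gap: 0.0123
finger_force: 40.1
```

>>> send_rows([
  {"claw": 5,"x": 0,"y": 0,"z": 0.001,"roll": 0},
  {"claw": 5,"x": 0,"y": 0,"z": 0.0,"roll": 0},
])

```text
time_s: 7.7
tcp_pos: [0.6142, 0.213, 0.0405]
tcp_rot: [179.9, 0.0, 129.7]
ft_force: [-1.2, -1.1, 4.2]
finger_gap: 0.0122
finger_force: 40.6
```

Touching the floor. Release and lift.

>>> send_rows([
  {"claw": 30,"x": 0,"y": 0,"z": 0,"roll": 0},
  {"claw": 40,"x": 0,"y": 0,"z": 0,"roll": 0},
  {"claw": 40,"x": 0,"y": 0,"z": -0.02,"roll": 0},
  {"claw": 40,"x": 0,"y": 0,"z": -0.05,"roll": 0},
  {"claw": 40,"x": 0,"y": 0,"z": -0.06,"roll": 0},
])

```text
time_s: 8.32
tcp_pos: [0.6126, 0.2125, 0.1687]
tcp_rot: [-179.8, -0.1, 129.7]
ft_force: [1.9, 0.6, -0.3]
finger_gap: 0.0339
finger_force: 0.0
```

```bash
python3 - <<'E'
from h import *
im,d,P=cap("wrist"); pc=cloud(d,P,True); save('w3.png',im)
for t in ["chuck_key","bay"]: print(t,[(np.round(q["centre"],4).tolist(),round(q["confidence"],2)) for q in spotter.spot_in("wrist",t)])
g=im.mean(-1); m=(d>0)&(abs(pc[...,2]-.042)<.006)&(np.hypot(pc[...,0]-.617,pc[...,1]-.211)<.07)&(g<130); m[:, :180]=0
print(pc[m].mean(0),np.percentile(pc[m],[3,97],axis=0),m.sum())
s=telemetry.sense();print(s)
E
```

```text
chuck_key [([0.6089, 0.2249, 0.0403], 0.68)]
bay [([0.5787, 0.1975, 0.0311], 0.83)]
[0.61326439 0.22500267 0.04138006] [[0.56314148 0.17754617 0.03751838]
 [0.6812849  0.26793189 0.04513605]] 3707
{'time_s': 8.475, 'qpos': array([1.91302718e+01, 3.26816201e+01, 1.90113372e+01, 7.57667638e+01,
       1.84019151e-03, 6.94078362e+01]), 'joint_vel': array([-1.50136308e-02,  2.98124829e+00, -5.22792729e+00, -1.33454240e+00,
        1.10604432e-02,  1.05418344e-03]), 'tau': array([-3.63942519e-03, -5.40434575e+01,  2.63955349e+01,  2.49629840e-01,
       -3.79148241e-04,  1.12798116e-05]), 'tcp_pos': array([0.61643578, 0.21383488, 0.17429407]), 'tcp_rot': array([179.47236582,   0.19627302, 129.7215409 ]), 'ft_force': array([-0.73362865, -0.50151866, -0.47384399]), 'ft_torque': array([ 0.03373957, -0.04221212, -0.02874634]), 'finger_force': 0.0, 'finger_gap': 0.03409012143004679}
```

View pics/w3.png

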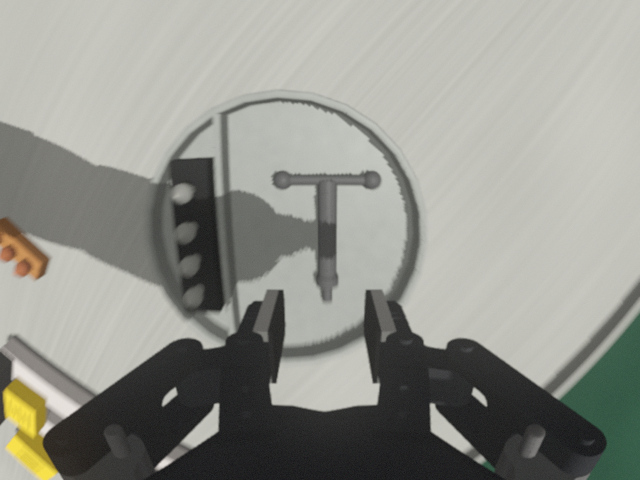

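Wrist view: the key lies flat and released in the bay, shank (327,235) and crossbar (327,180), well clear of the wall and the rim. Rows can't tilt the tool directly, so I test what happens at the edge of reach.

>>> send_rows([
  {"claw": 70,"x": 0,"y": 0,"z": -0.05,"roll": 0},
  {"claw": 70,"x": -0.021,"y": 0.034,"z": 0,"roll": 0},
  {"claw": 70,"x": -0.021,"y": 0.034,"z": 0,"roll": 0},
  {"claw": 70,"x": -0.021,"y": 0.034,"z": 0,"roll": 0},
  {"claw": 70,"x": -0.021,"y": 0.034,"z": 0,"roll": 0},
])

```text
time_s: 9.1
tcp_pos: [0.7641, 0.2326, 0.2127]
tcp_rot: [179.5, 0.2, 129.7]
ft_force: [41.9, 12.9, 62.6]
finger_gap: 0.0597
finger_force: 0.0
```

```bash
python3 - <<'E'
from h import *
plan([.55,-.19,.3],97.9,1)
E
```

```text
at [0.7641 0.2326 0.2127] [179.53   0.2  129.72] t 9.1 q [ 16.9  58.2  73.1 104.4   0.   67.2]
(-0.1882, -0.4347, -0.0873, np.float64(31.8))
```

>>> send_rows([
  {"claw": 70,"x": 0,"y": 0,"z": 0,"roll": 0},
])

```text
time_s: 9.22
tcp_pos: [0.76, 0.2308, 0.2007]
tcp_rot: [-179.3, -0.3, 129.7]
ft_force: [2.4, -0.0, -2.2]
finger_gap: 0.0596
finger_force: 0.0
```

```bash
python3 - <<'E'
from h import *
s=telemetry.sense(); print(s['qpos'],s['tcp_pos'],s['tcp_rot'],s['ft_force'])
E
```

```text
[ 1.68906767e+01  5.86967370e+01  7.24054464e+01  1.04509717e+02
 -3.30042028e-03  6.72186055e+01] [0.7600341  0.23076314 0.20066993] [-179.26019461   -0.30711195  129.67011153] [ 2.36814023 -0.03970217 -2.24399352]
```

>>> send_rows([
  {"claw": 70,"x": -0.005,"y": 0.009,"z": 0,"roll": 0},
  {"claw": 70,"x": -0.005,"y": 0.009,"z": 0,"roll": 0},
  {"claw": 70,"x": -0.005,"y": 0.009,"z": 0,"roll": 0},
])

```text
time_s: 9.6
tcp_pos: [0.7765, 0.2332, 0.2098]
tcp_rot: [178.1, 0.8, 129.7]
ft_force: [-0.1, -1.1, 0.3]
finger_gap: 0.0598
finger_force: 0.0
```

```bash
python3 - <<'E'
from h import *
s=telemetry.sense(); print(s['qpos'],s['tcp_pos'],s['tcp_rot'],s['ft_force'])
E
```

```text
[1.67155489e+01 5.83745665e+01 7.30770096e+01 1.02664476e+02
 3.09072560e-03 6.69797869e+01] [0.77645236 0.23319321 0.2097949 ] [178.12299398   0.79397358 129.72281028] [-0.08519722 -1.06678728  0.25362716]
```

Overreaching makes the tool lean outward, with elbow joint q3 held just inside its limit. I use that with the arm heading along the track direction (7.9°). First I turn to the pinch yaw.

```bash
python3 - <<'E'
from h import *
plan([.72,.10,.26],187.9,6)
E
```

```text
at [0.7765 0.2332 0.2098] [178.12   0.79 129.72] t 9.6 q [ 16.7  58.4  73.1 102.7   0.   67. ]
(-0.0111, -0.0214, -0.0084, np.float64(-9.7))
(-0.0073, -0.023, -0.0084, np.float64(-9.7))
(-0.0033, -0.0239, -0.0084, np.float64(-9.7))
(0.0008, -0.0241, -0.0083, np.float64(-9.7))
(0.0048, -0.0236, -0.0084, np.float64(-9.7))
(0.0087, -0.0225, -0.0083, np.float64(-9.7))
```

>>> send_rows([
  {"claw": 70,"x": -0.011,"y": -0.021,"z": -0.008,"roll": -9.7},
  {"claw": 70,"x": -0.007,"y": -0.023,"z": -0.008,"roll": -9.7},
  {"claw": 70,"x": -0.003,"y": -0.024,"z": -0.008,"roll": -9.7},
  {"claw": 70,"x": 0.001,"y": -0.024,"z": -0.008,"roll": -9.7},
  {"claw": 70,"x": 0.005,"y": -0.024,"z": -0.008,"roll": -9.7},
])

```text
time_s: 10.22
tcp_pos: [0.7273, 0.1214, 0.2474]
tcp_rot: [179.4, 1.9, 178.5]
ft_force: [0.5, -0.5, 0.5]
finger_gap: 0.0599
finger_force: 0.0
```

>>> send_rows([
  {"claw": 70,"x": 0.009,"y": -0.022,"z": -0.008,"roll": -9.7},
  {"claw": 70,"x": 0,"y": 0,"z": 0,"roll": 0},
])

```text
time_s: 10.48
tcp_pos: [0.7177, 0.0986, 0.2561]
tcp_rot: [179.7, 2.1, -172.3]
ft_force: [0.0, 1.0, 0.6]
finger_gap: 0.0601
finger_force: 0.0
```

```bash
python3 - <<'E'
from h import *
s=telemetry.sense(); print(s['qpos'].round(2),s['tcp_pos'],s['tcp_rot'],s['ft_force'])
print(R.from_euler('xyz',s['tcp_rot'],degrees=True).as_matrix().round(3))
E
```

```text
[ 7.71 40.47 44.68 92.11  0.27 -0.  ] [0.71772572 0.0985535  0.25605339] [ 179.73432713    2.09868523 -172.285247  ] [0.01534681 1.04037918 0.59816061]
[[-0.99  -0.134  0.036]
 [-0.134  0.991  0.01 ]
 [-0.037  0.005 -0.999]]
```

The lean persists after retracting. Now push out along heading 7.9°.

>>> send_rows([
  {"claw": 70,"x": -0.02,"y": 0,"z": 0,"roll": 0},
  {"claw": 70,"x": -0.02,"y": 0,"z": 0,"roll": 0},
  {"claw": 70,"x": -0.015,"y": 0,"z": 0,"roll": 0},
  {"claw": 70,"x": -0.015,"y": 0,"z": 0,"roll": 0},
  {"claw": 70,"x": -0.015,"y": 0,"z": 0,"roll": 0},
])

```text
time_s: 11.1
tcp_pos: [0.7881, 0.1113, 0.2446]
tcp_rot: [179.7, 2.4, -172.1]
ft_force: [-0.9, 0.3, 0.4]
finger_gap: 0.06
finger_force: 0.0
```

```bash
cat >> h.py <<'E'
def st():
    s=telemetry.sense(); M=R.from_euler('xyz',s['tcp_rot'],degrees=True).as_matrix()
    z=M[:,2]; print('t',s['time_s'],'q',np.round(s['qpos'],2),'p',np.round(s['tcp_pos'],4),'rot',np.round(s['tcp_rot'],2),'F',np.round(s['ft_force'],1),'gap',round(float(s['finger_gap']),4),round(float(s['finger_force']),1))
    print('lean',np.degrees(np.arccos(-z[2])).round(2),'dir',np.degrees(np.arctan2(z[1],z[0])).round(1),'yaxis dir',np.degrees(np.arctan2(M[1,1],M[0,1])).round(1)); return s,M
E
python3 -c "
from h import *
st()"
```

```text
t 11.1 q [7.930e+00 5.580e+01 7.296e+01 1.048e+02 2.900e-01 5.000e-02] p [0.7881 0.1113 0.2446] rot [ 179.71    2.36 -172.12] F [-0.9  0.3  0.4] gap 0.06 0.0
lean 2.37 dir 15.0 yaxis dir 97.9
```

>>> send_rows([
  {"claw": 70,"x": -0.03,"y": 0,"z": 0,"roll": 0},
  {"claw": 70,"x": -0.03,"y": 0,"z": 0,"roll": 0},
  {"claw": 70,"x": -0.03,"y": 0,"z": 0,"roll": 0},
  {"claw": 70,"x": -0.03,"y": 0,"z": 0,"roll": 0},
])

```text
time_s: 11.6
tcp_pos: [0.8358, 0.1167, 0.2214]
tcp_rot: [179.7, 7.4, -172.1]
ft_force: [0.4, 0.3, -0.9]
finger_gap: 0.0597
finger_force: 0.0
```

```bash
python3 -c "
from h import *
st()"
```

```text
t 11.6 q [ 7.850e+00  5.776e+01  7.307e+01  9.789e+01  2.800e-01 -2.000e-02] p [0.8358 0.1167 0.2214] rot [ 179.72    7.43 -172.12] F [ 0.4  0.3 -0.9] gap 0.0597 0.0
lean 7.43 dir 10.0 yaxis dir 97.9
```

>>> send_rows([
  {"claw": 70,"x": -0.06,"y": 0,"z": 0,"roll": 0},
  {"claw": 70,"x": -0.06,"y": 0,"z": 0,"roll": 0},
  {"claw": 70,"x": -0.06,"y": 0,"z": 0,"roll": 0},
  {"claw": 70,"x": -0.06,"y": 0,"z": 0,"roll": 0},
  {"claw": 70,"x": -0.06,"y": 0,"z": 0,"roll": 0},
])

```text
time_s: 12.22
tcp_pos: [0.9374, 0.1308, 0.2022]
tcp_rot: [179.7, 20.1, -172.2]
ft_force: [-0.4, 0.5, 0.2]
finger_gap: 0.06
finger_force: 0.0
```

```bash
python3 -c "
from h import *
st()"
```

```text
t 12.225 q [7.860e+00 6.060e+01 7.304e+01 8.237e+01 2.800e-01 4.000e-02] p [0.9374 0.1308 0.2022] rot [ 179.71   20.07 -172.19] F [-0.4  0.5  0.2] gap 0.06 0.0
lean 20.07 dir 8.7 yaxis dir 97.9
```

2.5° per row, so four more rows.

>>> send_rows([
  {"claw": 70,"x": -0.06,"y": 0,"z": 0,"roll": 0},
  {"claw": 70,"x": -0.06,"y": 0,"z": 0,"roll": 0},
  {"claw": 70,"x": -0.06,"y": 0,"z": 0,"roll": 0},
  {"claw": 70,"x": -0.055,"y": 0,"z": 0,"roll": 0},
])

```text
time_s: 12.72
tcp_pos: [0.9996, 0.1393, 0.2347]
tcp_rot: [179.7, 30.3, -172.3]
ft_force: [-0.7, -0.4, 0.3]
finger_gap: 0.0598
finger_force: 0.0
```

```bash
cat >> h.py <<'E'
def go(p,n,to=None):
    "shift rows in tool axes, fixed orientation"
    s,M=st(); l=M.T@(np.array(p)-s['tcp_pos']); print('total tool shift',l.round(4),'per row of',n,(l/n).round(4))
E
python3 -c "
from h import *
st()"
```

```text
t 12.725 q [ 7.85 60.42 73.05 72.37  0.28  0.09] p [0.9996 0.1393 0.2347] rot [ 179.67   30.25 -172.25] F [-0.7 -0.4  0.3] gap 0.0598 0.0
lean 30.25 dir 8.4 yaxis dir 97.9
```

```bash
python3 - <<'E'
from h import *
go([.75,-.03,.34],6); go([.491,-.198,.29],11)
E
```

```text
t 12.725 q [ 7.85 60.42 73.05 72.37  0.28  0.09] p [0.9996 0.1393 0.2347] rot [ 179.67   30.25 -172.25] F [-0.7 -0.4  0.3] gap 0.0598 0.0
lean 30.25 dir 8.4 yaxis dir 97.9
total tool shift [ 0.1803 -0.1328 -0.2278] per row of 6 [ 0.03   -0.0221 -0.038 ]
t 12.725 q [ 7.85 60.42 73.05 72.37  0.28  0.09] p [0.9996 0.1393 0.2347] rot [ 179.67   30.25 -172.25] F [-0.7 -0.4  0.3] gap 0.0598 0.0
lean 30.25 dir 8.4 yaxis dir 97.9
total tool shift [ 0.4467 -0.2638 -0.3261] per row of 11 [ 0.0406 -0.024  -0.0296]
```

>>> send_rows([
  {"claw": 70,"x": 0.03,"y": -0.022,"z": -0.038,"roll": 0},
  {"claw": 70,"x": 0.03,"y": -0.022,"z": -0.038,"roll": 0},
  {"claw": 70,"x": 0.03,"y": -0.022,"z": -0.038,"roll": 0},
  {"claw": 70,"x": 0.03,"y": -0.022,"z": -0.038,"roll": 0},
  {"claw": 70,"x": 0.03,"y": -0.022,"z": -0.038,"roll": 0},
])

```text
time_s: 13.35
tcp_pos: [0.8007, 0.0037, 0.3219]
tcp_rot: [179.7, 30.3, -172.2]
ft_force: [-0.4, -0.2, 1.5]
finger_gap: 0.0596
finger_force: 0.0
```

```bash
python3 - <<'E'
from h import *
go([.491,-.198,.29],6)
E
```

```text
t 13.35 q [-1.57 25.46 21.21 55.86  4.97 -8.08] p [0.8007 0.0037 0.3219] rot [ 179.71   30.26 -172.24] F [-0.4 -0.2  1.5] gap 0.0596 0.0
lean 30.26 dir 8.3 yaxis dir 97.9
total tool shift [ 0.3046 -0.1573 -0.1416] per row of 6 [ 0.0508 -0.0262 -0.0236]
```

>>> send_rows([
  {"claw": 70,"x": 0.048,"y": -0.026,"z": -0.026,"roll": 0},
  {"claw": 70,"x": 0.048,"y": -0.026,"z": -0.026,"roll": 0},
  {"claw": 70,"x": 0.048,"y": -0.026,"z": -0.026,"roll": 0},
  {"claw": 70,"x": 0.048,"y": -0.026,"z": -0.023,"roll": 0},
  {"claw": 70,"x": 0.048,"y": -0.026,"z": -0.02,"roll": 0},
])

```text
time_s: 13.98
tcp_pos: [0.5528, -0.1621, 0.3053]
tcp_rot: [179.8, 30.3, -172.2]
ft_force: [-0.3, -0.7, 0.1]
finger_gap: 0.0599
finger_force: 0.0
```

>>> send_rows([
  {"claw": 70,"x": 0.048,"y": -0.026,"z": -0.02,"roll": 0},
  {"claw": 70,"x": 0,"y": 0,"z": 0,"roll": 0},
])

```text
time_s: 14.22
tcp_pos: [0.5038, -0.1963, 0.2973]
tcp_rot: [179.7, 30.1, -172.6]
ft_force: [1.5, -0.6, -0.2]
finger_gap: 0.0597
finger_force: 0.0
```

```bash
python3 - <<'E'
from h import *
im,d,P=cap("wrist"); save('w4.png',im); np.savez('w4.npz',im=im,d=d,pc=cloud(d,P,True))
for t in ["gauge_block","stop","ear_left","ear_right"]: print(t,[(np.round(q["centre"],4).tolist(),round(q["confidence"],2)) for q in spotter.spot_in("wrist",t)])
go([.491,-.198,.29],1)
E
```

```text
gauge_block [([0.4606, -0.1934, 0.0645], 0.92), ([0.4888, -0.3529, 0.0434], 0.6)]
stop [([0.6315, -0.1783, 0.0964], 0.74)]
ear_left [([0.5961, -0.1643, 0.0904], 0.64)]
ear_right [([0.6019, -0.1948, 0.0916], 0.65)]
t 14.475 q [-30.82  -0.38 -14.63  51.49  18.55 -34.76] p [ 0.5075 -0.1933  0.2976] rot [ 179.74   30.2  -172.11] F [-0.3  0.1  1.5] gap 0.0599 0.0
lean 30.2 dir 8.4 yaxis dir 98.0
total tool shift [ 0.0185 -0.0024 -0.002 ] per row of 1 [ 0.0185 -0.0024 -0.002 ]
```

View pics/w4.png

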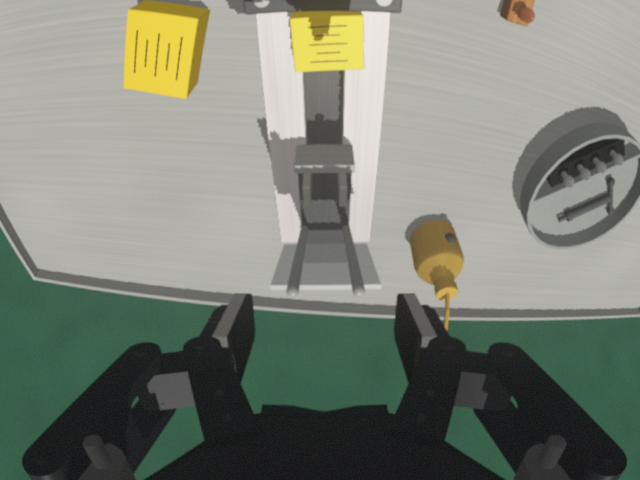

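Wrist view: the nose plate is at (324,157), the ears' tops at (305,190) and (344,190) behind it, the shield's top edge at (325,288) and the block at (328,40). The fingers are centred at x≈324, in line with the ears. I measure the ears.

```bash
python3 - <<'E'
from h import *
z=np.load('w4.npz'); im,pc,d=z['im'],z['pc'],z['d']; t=totrack(pc)
def rep(n,r,c,lo,hi):
    m=np.zeros(d.shape,bool); m[r[0]:r[1],c[0]:c[1]]=1; m&=(t[...,2]>lo)&(t[...,2]<hi)&(d>0)
    if m.sum(): print(n,t[m].mean(0).round(4),np.percentile(t[m],[3,97],axis=0).round(4).tolist(),m.sum())
rep('earL?',(165,225),(295,320),.08,.105); rep('earR?',(165,225),(330,355),.08,.105)
rep('both',(165,225),(290,360),.088,.105)
rep('nose',(140,172),(290,360),.045,.08); rep('noseTop',(140,172),(290,360),.072,.08); rep('fence',(0,12),(240,405),.08,.09); rep('block',(10,75),(290,365),.06,.07)
rep('shieldtop',(270,295),(265,390),.18,.23); rep('rail',(80,235),(260,385),.028,.042)
E
```

```text
earL? [ 0.1728 -0.0167  0.0932] [[0.1638, -0.0213, 0.0812], [0.1887, -0.0127, 0.0981]] 274
earR? [0.1731 0.0198 0.0934] [[0.1636, 0.0158, 0.0807], [0.1887, 0.0243, 0.0982]] 277
both [0.1744 0.0019 0.0956] [[0.1639, -0.0206, 0.0891], [0.1889, 0.0238, 0.0982]] 443
nose [0.1536 0.0015 0.0659] [[0.1515, -0.0264, 0.0464], [0.1599, 0.0295, 0.0781]] 1456
noseTop [0.1553 0.0017 0.0764] [[0.1517, -0.0264, 0.0725], [0.1605, 0.0293, 0.0784]] 602
fence [-0.0061  0.0012  0.0862] [[-0.0109, -0.0553, 0.0844], [-0.0017, 0.0576, 0.0879]] 1648
block [0.0304 0.0052 0.0662] [[0.0076, -0.0229, 0.0643], [0.0548, 0.0332, 0.0678]] 3954
shieldtop [0.1832 0.0017 0.1963] [[0.1729, -0.04, 0.1812], [0.1917, 0.0438, 0.2127]] 1938
rail [0.1614 0.0015 0.0362] [[0.0819, -0.0562, 0.0347], [0.2814, 0.0594, 0.0377]] 9419
```

```bash
python3 - <<'E'
from h import *
go([.6175,-.1799,.0685],1)
E
```

```text
t 14.475 q [-30.82  -0.38 -14.63  51.49  18.55 -34.76] p [ 0.5075 -0.1933  0.2976] rot [ 179.74   30.2  -172.11] F [-0.3  0.1  1.5] gap 0.0599 0.0
lean 30.2 dir 8.4 yaxis dir 98.0
total tool shift [ 0.0195 -0.003   0.2537] per row of 1 [ 0.0195 -0.003   0.2537]
```

>>> send_rows([
  {"claw": 70,"x": 0.0195,"y": -0.003,"z": 0,"roll": 0},
  {"claw": 70,"x": 0,"y": 0,"z": 0.045,"roll": 0},
  {"claw": 70,"x": 0,"y": 0,"z": 0.045,"roll": 0},
  {"claw": 70,"x": 0,"y": 0,"z": 0.04,"roll": 0},
  {"claw": 70,"x": 0,"y": 0,"z": 0,"roll": 0},
])

```text
time_s: 15.1
tcp_pos: [0.5543, -0.1869, 0.1708]
tcp_rot: [179.4, 29.8, -172.2]
ft_force: [-1.1, -0.4, -0.2]
finger_gap: 0.0597
finger_force: 0.0
```

```bash
python3 - <<'E'
from h import *
im,d,P=cap("wrist"); pc=cloud(d,P,True); t=totrack(pc); save('w5.png',im)
m=(d>0)&(t[...,2]>.088)&(t[...,2]<.103)&(abs(t[...,1])<.035)&(t[...,0]>.155)&(t[...,0]<.2); print('ears',t[m].mean(0),np.percentile(t[m],[3,97],axis=0).round(4),m.sum())
m=(d>0)&(t[...,2]>.07)&(t[...,2]<.082)&(abs(t[...,1])<.04)&(t[...,0]>.14)&(t[...,0]<.162); print('nose',t[m].mean(0),np.percentile(t[m],[3,97],axis=0).round(4),m.sum())
go([.6175,-.1799,.0685],1)
E
```

```text
ears [0.17286837 0.00193089 0.09544162] [[ 0.1638 -0.0198  0.0891]
 [ 0.188   0.0235  0.0979]] 900
nose [0.15490688 0.00170913 0.07568344] [[ 0.1517 -0.0263  0.0706]
 [ 0.161   0.0298  0.078 ]] 1573
t 15.15 q [-27.22   9.8  -23.09  32.1   17.07 -31.39] p [ 0.5548 -0.1878  0.1731] rot [ 179.54   29.96 -172.14] F [ 1.3  0.5 -0.5] gap 0.0597 0.0
lean 29.96 dir 8.8 yaxis dir 98.1
total tool shift [-0.0025 -0.0017  0.1222] per row of 1 [-0.0025 -0.0017  0.1222]
```

View pics/w5.png

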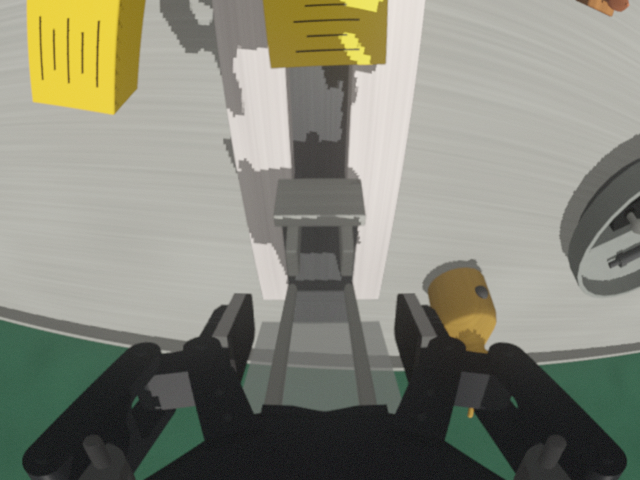

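Wrist view: the ears are at (292,245) and (347,245), about 2 mm left of the finger centre line (324), and the rods run clear beneath. Continue down the axis.

>>> send_rows([
  {"claw": 70,"x": -0.002,"y": -0.0017,"z": 0.03,"roll": 0},
  {"claw": 70,"x": 0,"y": 0,"z": 0.03,"roll": 0},
  {"claw": 70,"x": 0,"y": 0,"z": 0.025,"roll": 0},
  {"claw": 70,"x": 0,"y": 0,"z": 0.015,"roll": 0},
])

```text
time_s: 15.65
tcp_pos: [0.6075, -0.1836, 0.0902]
tcp_rot: [179.7, 30.2, -172.2]
ft_force: [0.9, 0.0, 0.3]
finger_gap: 0.0595
finger_force: 0.0
```

```bash
python3 - <<'E'
from h import *
go([.6175,-.1799,.0685],1)
E
```

```text
t 15.65 q [-24.03  20.45 -23.62  19.74  15.63 -28.28] p [ 0.6075 -0.1836  0.0902] rot [ 179.75   30.22 -172.16] F [0.9 0.  0.3] gap 0.0595 0.0
lean 30.22 dir 8.3 yaxis dir 98.0
total tool shift [0.0019 0.0022 0.024 ] per row of 1 [0.0019 0.0022 0.024 ]
```

>>> send_rows([
  {"claw": 70,"x": 0.001,"y": 0.0005,"z": 0.012,"roll": 0},
  {"claw": 70,"x": 0,"y": 0,"z": 0.008,"roll": 0},
  {"claw": 70,"x": 0,"y": 0,"z": 0,"roll": 0},
  {"claw": 70,"x": 0,"y": 0,"z": 0,"roll": 0},
])

```text
time_s: 16.15
tcp_pos: [0.6154, -0.182, 0.072]
tcp_rot: [179.7, 30.2, -172.2]
ft_force: [0.3, 0.1, -0.6]
finger_gap: 0.0597
finger_force: 0.0
```

```bash
python3 - <<'E'
from h import *
im,d,P=cap("wrist"); pc=cloud(d,P,True); t=totrack(pc)
m=(d>0)&(t[...,2]>.088)&(t[...,2]<.103)&(abs(t[...,1])<.03)&(t[...,0]>.155)&(t[...,0]<.2); print('ears',t[m].mean(0),np.percentile(t[m],[3,97],axis=0).round(4),m.sum())
m=(d>0)&(t[...,2]>.07)&(t[...,2]<.082)&(abs(t[...,1])<.04)&(t[...,0]>.14)&(t[...,0]<.165); print('nose',np.percentile(t[m],[3,97],axis=0).round(4),m.sum())
c=cv2.resize(im[180:400,180:460],(800,600),interpolation=cv2.INTER_CUBIC); save('w6.png',c)
go([.6175,-.1799,.0685],1)
E
```

```text
ears [1.70479565e-01 6.30010094e-05 9.47532019e-02] [[ 0.1599 -0.0299  0.0885]
 [ 0.1869  0.0299  0.1007]] 3327
nose [[ 0.1517 -0.0262  0.0705]
 [ 0.1646  0.0293  0.08  ]] 5831
t 16.2 q [-23.49  22.63 -23.71  17.38  15.37 -27.72] p [ 0.6154 -0.182   0.072 ] rot [ 179.71   30.17 -172.23] F [ 0.2  0.2 -0.4] gap 0.0598 0.0
lean 30.17 dir 8.3 yaxis dir 97.9
total tool shift [-0.0003  0.0018  0.0043] per row of 1 [-0.0003  0.0018  0.0043]
```

View pics/w6.png

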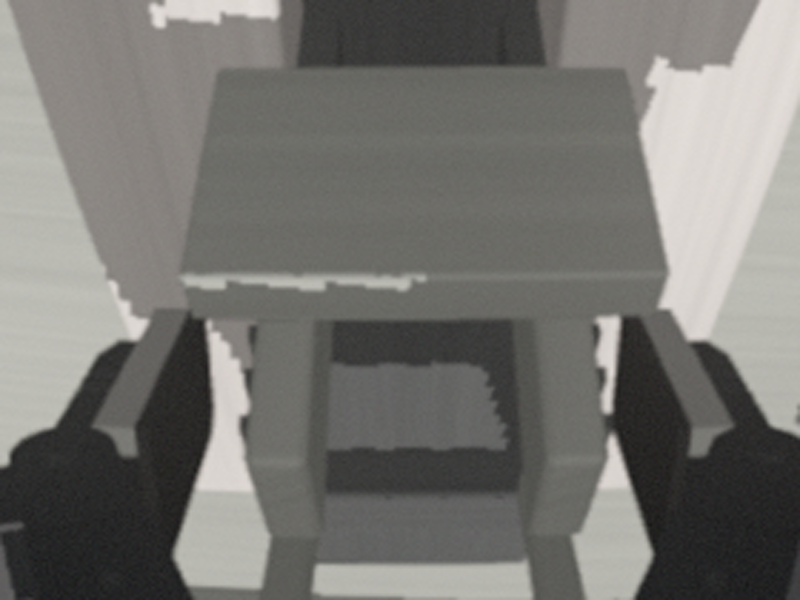

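Wrist crop: the fingers (inner faces at 212 and 612) straddle the ears (247–605). They need about 1.8 mm toward +y. Centre, go 3 mm deeper, then pinch gently.

>>> send_rows([
  {"claw": 70,"x": 0,"y": 0.0018,"z": 0.003,"roll": 0},
  {"claw": 50,"x": 0,"y": 0,"z": 0,"roll": 0},
  {"claw": 35,"x": 0,"y": 0,"z": 0,"roll": 0},
  {"claw": 30,"x": 0,"y": 0,"z": 0,"roll": 0},
  {"claw": 30,"x": 0,"y": 0,"z": 0,"roll": 0},
], squeeze=25)

```text
time_s: 16.82
tcp_pos: [0.6179, -0.18, 0.0705]
tcp_rot: [179.8, 30.3, -172.2]
ft_force: [0.1, -0.3, 5.5]
finger_gap: 0.0306
finger_force: 25.0
```

>>> send_rows([
  {"claw": 30,"x": 0,"y": 0,"z": 0,"roll": 0},
  {"claw": 30,"x": 0,"y": 0,"z": 0,"roll": 0},
])

```text
time_s: 17.08
tcp_pos: [0.6179, -0.18, 0.0705]
tcp_rot: [179.8, 30.3, -172.2]
ft_force: [0.8, 0.9, 4.7]
finger_gap: 0.0307
finger_force: 25.0
```

```bash
python3 - <<'E'
from h import *
s,M=st(); print((M.T@np.array([-U[0],-U[1],0])).round(4), totrack(s['tcp_pos']))
E
```

```text
t 17.075 q [-23.2   22.86 -23.74  16.89  15.3  -27.48] p [ 0.6179 -0.18    0.0705] rot [ 179.76   30.33 -172.17] F [0.8 0.9 4.7] gap 0.0307 25.0
lean 30.33 dir 8.3 yaxis dir 98.0
[ 0.8632  0.0009 -0.5049] [0.18548619 0.00137384 0.07054099]
```

Fully pinched. Slide 55 mm, then check.

>>> send_rows([
  {"claw": 30,"x": 0.0043,"y": 0,"z": -0.0025,"roll": 0},
  {"claw": 30,"x": 0.0129,"y": 0,"z": -0.0076,"roll": 0},
  {"claw": 30,"x": 0.0129,"y": 0,"z": -0.0076,"roll": 0},
  {"claw": 30,"x": 0.0129,"y": 0,"z": -0.0076,"roll": 0},
  {"claw": 30,"x": 0.0043,"y": 0,"z": -0.0025,"roll": 0},
])

```text
time_s: 17.7
tcp_pos: [0.5621, -0.188, 0.0706]
tcp_rot: [179.8, 30.3, -172.2]
ft_force: [0.8, 1.6, 5.5]
finger_gap: 0.0303
finger_force: 27.9
```

```bash
python3 - <<'E'
from h import *
im,d,P=cap("wrist"); pc=cloud(d,P,True); t=totrack(pc)
m=(d>0)&(t[...,2]>.07)&(t[...,2]<.082)&(abs(t[...,1])<.024)&(t[...,0]>.07)&(t[...,0]<.165); print('nose',np.percentile(t[m],[3,97],axis=0).round(4),m.sum())
hsv=cv2.cvtColor(im,cv2.COLOR_RGB2HSV); m=(d>0)&(t[...,2]>.06)&(t[...,2]<.071)&(abs(t[...,1])<.06)&(hsv[...,1]>150)&(t[...,0]<.1)&(t[...,0]>0); print('block',np.percentile(t[m],[1,50,99],axis=0).round(4),m.sum())
s,M=st(); print(totrack(s['tcp_pos']))
E
```

```text
nose [[ 0.0978 -0.0227  0.0705]
 [ 0.1189  0.0224  0.081 ]] 5750
block [[ 0.0116 -0.0238  0.0648]
 [ 0.0304  0.0045  0.0663]
 [ 0.0558  0.034   0.0678]] 37896
t 17.75 q [-26.8   18.72 -30.39  15.35  16.83 -30.8 ] p [ 0.5619 -0.188   0.0706] rot [ 179.76   30.27 -172.23] F [-0.5  0.2  8. ] gap 0.0304 28.3
lean 30.27 dir 8.3 yaxis dir 97.9
[0.12885234 0.00122557 0.07055401]
```

>>> send_rows([
  {"claw": 30,"x": 0.0086,"y": 0,"z": -0.005,"roll": 0},
  {"claw": 30,"x": 0.0086,"y": 0,"z": -0.005,"roll": 0},
  {"claw": 30,"x": 0.0069,"y": 0,"z": -0.004,"roll": 0},
  {"claw": 30,"x": 0.0035,"y": 0,"z": -0.002,"roll": 0},
  {"claw": 30,"x": 0.0026,"y": 0,"z": -0.0015,"roll": 0},
])

```text
time_s: 18.38
tcp_pos: [0.5281, -0.1928, 0.0705]
tcp_rot: [179.8, 30.3, -172.2]
ft_force: [1.0, -0.2, 7.4]
finger_gap: 0.0302
finger_force: 28.6
```

>>> send_rows([
  {"claw": 30,"x": 0.0026,"y": 0,"z": -0.0015,"roll": 0},
  {"claw": 30,"x": 0.0026,"y": 0,"z": -0.0015,"roll": 0},
])

```text
time_s: 18.62
tcp_pos: [0.5223, -0.1936, 0.0705]
tcp_rot: [179.8, 30.3, -172.2]
ft_force: [1.9, 0.2, 6.6]
finger_gap: 0.0303
finger_force: 28.5
```

```bash
python3 - <<'E'
from h import *
s,M=st(); print(totrack(s['tcp_pos']))
E
```

```text
t 18.625 q [-29.84  15.88 -34.72  14.69  18.14 -33.72] p [ 0.5223 -0.1936  0.0705] rot [ 179.78   30.31 -172.17] F [1.9 0.2 6.6] gap 0.0303 28.5
lean 30.31 dir 8.3 yaxis dir 97.9
[0.08891309 0.00112298 0.07054617]
```

>>> send_rows([
  {"claw": 30,"x": 0.0009,"y": 0,"z": -0.0005,"roll": 0},
  {"claw": 30,"x": 0.0009,"y": 0,"z": -0.0005,"roll": 0},
  {"claw": 30,"x": 0.0009,"y": 0,"z": -0.0005,"roll": 0},
])

```text
time_s: 19.0
tcp_pos: [0.5195, -0.194, 0.0706]
tcp_rot: [179.8, 30.3, -172.2]
ft_force: [2.0, -0.3, 6.2]
finger_gap: 0.0302
finger_force: 28.5
```

>>> send_rows([
  {"claw": 30,"x": 0.0006,"y": 0,"z": -0.00035,"roll": 0},
])

```text
time_s: 19.12
tcp_pos: [0.5188, -0.194, 0.0706]
tcp_rot: [179.8, 30.3, -172.2]
ft_force: [0.9, 0.8, 7.3]
finger_gap: 0.0301
finger_force: 28.5
```

>>> send_rows([
  {"claw": 30,"x": 0.0004,"y": 0,"z": -0.00025,"roll": 0},
])

```text
time_s: 19.25
tcp_pos: [0.5184, -0.1941, 0.0706]
tcp_rot: [179.8, 30.3, -172.2]
ft_force: [3.5, -0.5, 6.4]
finger_gap: 0.0305
finger_force: 28.5
```

```bash
python3 - <<'E'
from h import *
s,M=st(); print(totrack(s['tcp_pos']))
im,d,P=cap("wrist"); pc=cloud(d,P,True); t=totrack(pc); save('w7.png',im)
hsv=cv2.cvtColor(im,cv2.COLOR_RGB2HSV); m=(d>0)&(t[...,2]>.06)&(t[...,2]<.071)&(abs(t[...,1])<.06)&(hsv[...,1]>150)&(t[...,0]<.1)&(t[...,0]>-.02); print('block',np.percentile(t[m],[1,50,99],axis=0).round(4),cv2.minAreaRect(t[m][:,:2].astype(np.float32)))
m=(d>0)&(t[...,2]>.08)&(t[...,2]<.09)&(abs(t[...,1])<.06)&(hsv[...,1]<100)&(t[...,0]<.02); print('fence',np.percentile(t[m],[1,99],axis=0).round(4))
E
```

```text
t 19.25 q [-30.18  15.6  -35.14  14.63  18.29 -34.05] p [ 0.5184 -0.1941  0.0706] rot [ 179.79   30.33 -172.16] F [ 3.5 -0.5  6.4] gap 0.0305 28.5
lean 30.33 dir 8.3 yaxis dir 97.9
[0.08492835 0.00109976 0.07056723]
block [[ 0.0121 -0.0225  0.0652]
 [ 0.0289  0.0055  0.0663]
 [ 0.0526  0.0347  0.0674]] ((0.03266763687133789, 0.006203034892678261), (0.059197138994932175, 0.04302461817860603), 89.63959503173828)
fence [[-0.0264 -0.0558  0.0808]
 [-0.0023  0.0579  0.0885]]
```

>>> send_rows([
  {"claw": 30,"x": 0.0004,"y": 0,"z": -0.00025,"roll": 0},
])

```text
time_s: 19.42
tcp_pos: [0.5179, -0.1942, 0.0705]
tcp_rot: [179.8, 30.3, -172.2]
ft_force: [2.0, 0.2, 6.6]
finger_gap: 0.0305
finger_force: 28.5
```

>>> send_rows([
  {"claw": 30,"x": 0.0004,"y": 0,"z": -0.00025,"roll": 0},
])

```text
time_s: 19.55
tcp_pos: [0.5174, -0.1942, 0.0705]
tcp_rot: [179.8, 30.3, -172.2]
ft_force: [1.1, 1.2, 7.6]
finger_gap: 0.0301
finger_force: 28.5
```

>>> send_rows([
  {"claw": 30,"x": 0.0003,"y": 0,"z": -0.0002,"roll": 0},
])

```text
time_s: 19.68
tcp_pos: [0.517, -0.1943, 0.0705]
tcp_rot: [179.8, 30.3, -172.2]
ft_force: [1.6, -0.1, 7.2]
finger_gap: 0.0304
finger_force: 28.4
```

>>> send_rows([
  {"claw": 30,"x": 0.0004,"y": 0,"z": -0.00025,"roll": 0},
])

```text
time_s: 19.8
tcp_pos: [0.5165, -0.1944, 0.0705]
tcp_rot: [179.8, 30.3, -172.2]
ft_force: [2.2, 0.1, 7.5]
finger_gap: 0.0301
finger_force: 28.4
```

>>> send_rows([
  {"claw": 30,"x": 0.0004,"y": 0,"z": -0.00025,"roll": 0},
])

```text
time_s: 19.92
tcp_pos: [0.516, -0.1944, 0.0705]
tcp_rot: [179.8, 30.3, -172.2]
ft_force: [2.2, 0.2, 6.8]
finger_gap: 0.03
finger_force: 28.4
```

>>> send_rows([
  {"claw": 30,"x": 0.0004,"y": 0,"z": -0.00025,"roll": 0},
])

```text
time_s: 20.05
tcp_pos: [0.5156, -0.1945, 0.0706]
tcp_rot: [179.8, 30.3, -172.2]
ft_force: [1.7, 0.3, 5.5]
finger_gap: 0.0304
finger_force: 28.4
```

>>> send_rows([
  {"claw": 30,"x": 0.0004,"y": 0,"z": -0.00025,"roll": 0},
])

```text
time_s: 20.18
tcp_pos: [0.5151, -0.1946, 0.0705]
tcp_rot: [179.8, 30.3, -172.2]
ft_force: [1.0, 0.3, 6.9]
finger_gap: 0.0304
finger_force: 28.4
```

>>> send_rows([
  {"claw": 30,"x": 0.0004,"y": 0,"z": -0.00025,"roll": 0},
])

```text
time_s: 20.3
tcp_pos: [0.5146, -0.1946, 0.0705]
tcp_rot: [179.8, 30.3, -172.2]
ft_force: [1.9, -0.3, 7.2]
finger_gap: 0.0298
finger_force: 28.4
```

>>> send_rows([
  {"claw": 30,"x": 0.0004,"y": 0,"z": -0.00025,"roll": 0},
])

```text
time_s: 20.42
tcp_pos: [0.5142, -0.1947, 0.0706]
tcp_rot: [179.8, 30.3, -172.2]
ft_force: [2.0, -0.7, 6.7]
finger_gap: 0.0302
finger_force: 28.4
```

>>> send_rows([
  {"claw": 30,"x": 0.0004,"y": 0,"z": -0.00025,"roll": 0},
])

```text
time_s: 20.55
tcp_pos: [0.5137, -0.1948, 0.0706]
tcp_rot: [179.8, 30.3, -172.2]
ft_force: [0.5, 0.3, 7.0]
finger_gap: 0.0301
finger_force: 28.4
```

```bash
python3 - <<'E'
from h import *
s,M=st(); print(totrack(s['tcp_pos']))
im,d,P=cap("wrist"); pc=cloud(d,P,True); t=totrack(pc); save('w8.png',im)
hsv=cv2.cvtColor(im,cv2.COLOR_RGB2HSV)
m=(d>0)&(t[...,2]>.06)&(t[...,2]<.071)&(abs(t[...,1])<.06)&(hsv[...,1]>150)&(t[...,0]<.1)&(t[...,0]>-.02); print('block',np.percentile(t[m],[.3,50,99.7],axis=0).round(4),m.sum())
m=(d>0)&(t[...,2]>.07)&(t[...,2]<.082)&(abs(t[...,1])<.024)&(t[...,0]>.03)&(t[...,0]<.1)&(hsv[...,1]<100); print('nose',np.percentile(t[m],[.5,3,97],axis=0).round(4),m.sum())
m=(d>0)&(t[...,2]>.08)&(t[...,2]<.09)&(abs(t[...,1])<.06)&(hsv[...,1]<100)&(t[...,0]<.02); print('fence',np.percentile(t[m],[1,99],axis=0).round(4))
# column profile at mid of the block: height & x along image column
for y0 in (-.01,.015):
    k=(d>0)&(abs(t[...,1]-y0)<.002)&(t[...,0]>-.03)&(t[...,0]<.07)
    q=t[k]; hh=hsv[k]; b=np.floor(q[:,0]/.002).astype(int)
    print([(round(i*.002,3),round(float(np.median(q[b==i,2])),3),int(np.median(hh[b==i,1]))) for i in np.unique(b)])
E
```

```text
t 20.55 q [-30.56  15.27 -35.61  14.63  18.44 -34.42] p [ 0.5137 -0.1948  0.0706] rot [ 179.79   30.31 -172.17] F [0.5 0.3 7. ] gap 0.0301 28.4
lean 30.31 dir 8.3 yaxis dir 97.9
[0.08018872 0.00109032 0.07056729]
block [[ 0.013  -0.023   0.065 ]
 [ 0.0282  0.0054  0.0663]
 [ 0.0484  0.0351  0.0675]] 13947
nose [[ 0.0484 -0.0238  0.0701]
 [ 0.0488 -0.0227  0.0705]
 [ 0.0696  0.0224  0.081 ]] 5783
fence [[-0.0265 -0.0559  0.0806]
 [-0.0022  0.0579  0.0886]]
[(np.float64(-0.028), 0.068, 9), (np.float64(-0.026), 0.08, 8), (np.float64(-0.024), 0.086, 9), (np.float64(-0.022), 0.086, 9), (np.float64(-0.02), 0.086, 9), (np.float64(-0.018), 0.086, 9), (np.float64(-0.016), 0.086, 9), (np.float64(-0.014), 0.086, 9), (np.float64(-0.012), 0.086, 9), (np.float64(-0.01), 0.086, 13), (np.float64(-0.008), 0.086, 17), (np.float64(-0.006), 0.086, 21), (np.float64(-0.004), 0.086, 22), (np.float64(-0.002), 0.085, 80), (np.float64(0.012), 0.066, 183), (np.float64(0.014), 0.143, 31), (np.float64(0.016), 0.141, 26), (np.float64(0.018), 0.137, 26), (np.float64(0.02), 0.135, 33), (np.float64(0.022), 0.067, 17
[... 1425 characters left out ...]
loat64(0.026), 0.128, 20), (np.float64(0.028), 0.125, 21), (np.float64(0.03), 0.122, 20), (np.float64(0.032), 0.118, 19), (np.float64(0.034), 0.115, 18), (np.float64(0.036), 0.067, 183), (np.float64(0.038), 0.066, 184), (np.float64(0.04), 0.066, 174), (np.float64(0.042), 0.066, 183), (np.float64(0.044), 0.066, 183), (np.float64(0.046), 0.066, 181), (np.float64(0.048), 0.072, 21), (np.float64(0.05), 0.077, 19), (np.float64(0.052), 0.077, 18), (np.float64(0.054), 0.077, 19), (np.float64(0.056), 0.077, 18), (np.float64(0.058), 0.087, 20), (np.float64(0.06), 0.087, 14), (np.float64(0.062), 0.091, 14), (np.float64(0.064), 0.097, 14), (np.float64(0.066), 0.097, 14), (np.float64(0.068), 0.098, 12)]
```

>>> send_rows([
  {"claw": 30,"x": 0.0003,"y": 0,"z": -0.00015,"roll": 0},
])

```text
time_s: 20.72
tcp_pos: [0.5134, -0.1948, 0.0706]
tcp_rot: [179.8, 30.3, -172.2]
ft_force: [1.3, -0.0, 7.0]
finger_gap: 0.0301
finger_force: 28.4
```

>>> send_rows([
  {"claw": 30,"x": 0.0003,"y": 0,"z": -0.0002,"roll": 0},
])

```text
time_s: 20.85
tcp_pos: [0.513, -0.1949, 0.0705]
tcp_rot: [179.8, 30.3, -172.2]
ft_force: [3.1, 0.2, 6.8]
finger_gap: 0.0301
finger_force: 28.3
```

>>> send_rows([
  {"claw": 30,"x": 0.0003,"y": 0,"z": -0.00015,"roll": 0},
])

```text
time_s: 20.98
tcp_pos: [0.5129, -0.1949, 0.0705]
tcp_rot: [179.8, 30.3, -172.2]
ft_force: [5.0, -0.8, 4.4]
finger_gap: 0.0305
finger_force: 27.9
```

>>> send_rows([
  {"claw": 30,"x": 0.0003,"y": 0,"z": -0.0002,"roll": 0},
])

```text
time_s: 21.1
tcp_pos: [0.5129, -0.1949, 0.0706]
tcp_rot: [179.8, 30.3, -172.1]
ft_force: [6.9, -0.5, 3.6]
finger_gap: 0.0299
finger_force: 27.6
```

Contact: the force is rising and the tool has stopped. Release and check.

>>> send_rows([
  {"claw": 40,"x": 0,"y": 0,"z": 0,"roll": 0},
  {"claw": 55,"x": 0,"y": 0,"z": 0,"roll": 0},
  {"claw": 70,"x": 0,"y": 0,"z": 0,"roll": 0},
  {"claw": 70,"x": 0,"y": 0,"z": 0,"roll": 0},
])

```text
time_s: 21.6
tcp_pos: [0.5098, -0.1937, 0.0679]
tcp_rot: [179.6, 29.9, -172.3]
ft_force: [-0.1, 1.4, 0.1]
finger_gap: 0.06
finger_force: 0.1
```

>>> send_rows([
  {"claw": 70,"x": 0,"y": 0,"z": -0.02,"roll": 0},
  {"claw": 70,"x": 0,"y": 0,"z": -0.03,"roll": 0},
  {"claw": 70,"x": 0,"y": 0,"z": -0.04,"roll": 0},
  {"claw": 70,"x": 0,"y": 0,"z": -0.04,"roll": 0},
  {"claw": 70,"x": 0,"y": 0,"z": 0,"roll": 0},
])

```text
time_s: 22.22
tcp_pos: [0.4467, -0.2052, 0.1841]
tcp_rot: [179.9, 30.3, -172.2]
ft_force: [-0.3, -0.5, -0.6]
finger_gap: 0.0601
finger_force: 0.0
```

```bash
python3 - <<'E'
from h import *
st()
im,d,P=cap("wrist"); pc=cloud(d,P,True); t=totrack(pc); save('w9.png',im)
hsv=cv2.cvtColor(im,cv2.COLOR_RGB2HSV)
m=(d>0)&(t[...,2]>.06)&(t[...,2]<.071)&(abs(t[...,1])<.06)&(hsv[...,1]>150)&(t[...,0]<.1)&(t[...,0]>-.02); print('block',np.percentile(t[m],[.3,50,99.7],axis=0).round(4),m.sum())
m=(d>0)&(t[...,2]>.07)&(t[...,2]<.078)&(abs(t[...,1])<.024)&(t[...,0]>.03)&(t[...,0]<.1)&(hsv[...,1]<100); print('nose',np.percentile(t[m],[.5,3,97],axis=0).round(4))
m=(d>0)&(t[...,2]>.08)&(t[...,2]<.09)&(abs(t[...,1])<.06)&(hsv[...,1]<100)&(t[...,0]<.02); print('fence',np.percentile(t[m],[1,99],axis=0).round(4))
m=(d>0)&(t[...,2]>.088)&(t[...,2]<.103)&(abs(t[...,1])<.03)&(t[...,0]>.05)&(t[...,0]<.1); print('ears',np.percentile(t[m],[2,98],axis=0).round(4))
ims,_,_=cap("side"); save('s2.png',cv2.resize(np.vstack([ims[200:440,290:490]]),(667,600)[::1],interpolation=cv2.INTER_CUBIC)); 
print([(np.round(q["centre"],4).tolist(),round(q["confidence"],2)) for q in spotter.spot_in("side","chuck_key")])
a=cv2.resize(im,(533,400)); b=cv2.resize(ims[160:440,230:510],(267*1,267)); c=np.zeros((400,800,3),np.uint8); c[:,:533]=a; c[:267,533:]=b; save('fin.png',c)
E
```

```text
t 22.225 q [-3.703e+01  2.000e-02 -3.204e+01  3.550e+01  2.087e+01 -4.063e+01] p [ 0.4467 -0.2052  0.1841] rot [ 179.9    30.27 -172.24] F [-0.3 -0.5 -0.6] gap 0.0601 0.0
lean 30.27 dir 7.9 yaxis dir 97.8
block [[ 0.011  -0.023   0.0647]
 [ 0.0281  0.0059  0.0662]
 [ 0.0475  0.0352  0.0678]] 3788
nose [[ 0.0478 -0.0237  0.0701]
 [ 0.0481 -0.0224  0.0706]
 [ 0.0621  0.0227  0.0778]]
fence [[-0.0266 -0.057   0.0805]
 [-0.0023  0.0587  0.0884]]
ears [[ 0.0602 -0.0206  0.0886]
 [ 0.085   0.0233  0.098 ]]
[([0.3734, -0.3357, 0.01], 0.54), ([0.6457, 0.174, 0.0265], 0.48), ([0.6291, 0.1867, 0.0374], 0.47)]
```

View pics/fin.png

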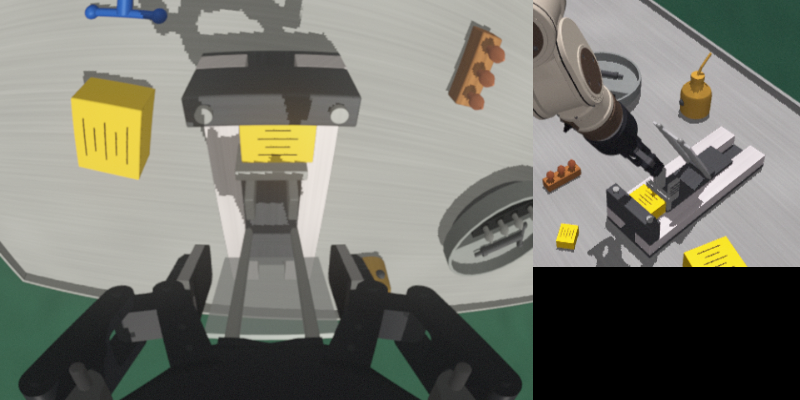

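The last view shows the block at (278,143) nipped between fence and nose, the ears out (44 mm across), the key in the tray at (500,240), and the bystanders in place. Retreat a little, then hand in.

>>> send_rows([
  {"claw": 70,"x": 0,"y": 0,"z": -0.04,"roll": 0},
  {"claw": 70,"x": 0,"y": 0,"z": 0,"roll": 0},
  {"claw": 70,"x": 0,"y": 0,"z": 0,"roll": 0},
])

```text
time_s: 22.75
tcp_pos: [0.4267, -0.2064, 0.2147]
tcp_rot: [179.6, 30.0, -172.3]
ft_force: [0.2, -0.4, 0.1]
finger_gap: 0.0597
finger_force: 0.0
```

```bash
python3 -c "
from h import *
print(bot.sign_off())"
```

```text
the job is handed in; nothing more can be done
None
```

The job is handed in at about 23 s with no verdict returned: by the last camera checks the key lies flat in the bay, the block is nipped between nose and fence with no visible gap, and the ears are out; contact force stayed near 7 N, and the bystanders were not touched.

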